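# Bring out the sugar jar from behind the syrup bottles

### The job

On the drinks counter the white sugar jar is shut in behind the three syrup bottles on the wooden display board. Stand all three bottles upright on the black service tray first, then set the sugar jar on the middle of the round wooden riser, and only then put every bottle back upright on the spot of the board where it stood at the start. Set the glass down gently, let nothing drop or tip over, and leave the cup, the tumblers and the fruit bowl alone.

Things in the scene. Friction and masses are not known exactly. Their poses are not given: they have to be found in the camera images.
- slim_bottle_center (a point): Loose amber glass bottle, steel stopper, z up. Slim, long-necked, the tallest, 210 mm: body 56 mm across up to 100 mm above its foot, straight neck 28 mm across from 135 to 180 mm, stopper 32 mm across above it. About 0.45 kg. This point: on its axis, 105 mm above the foot. Grip round the stopper, 190 to 195 mm above the foot. Starts on one of the board's bottle spots.
- broad_bottle_center (a point): Loose amber glass bottle, steel stopper, z up. Broad, straight-sided, wide-capped, 164 mm tall: body 62 mm across up to 96 mm above its foot, neck 36 mm across (118 to 130 mm), cap 42 mm across above it. About 0.5 kg. This point: on its axis, 82 mm above the foot. Grip round the cap, 145 to 150 mm above the foot. Starts on one of the bottle spots.
- globe_bottle_center (a point): Loose amber glass bottle, steel stopper, z up. Round-bellied, the shortest, 140 mm: foot 44 mm across, belly 62 mm across at 42 mm up, neck 28 mm across from 88 to 112 mm, stopper 32 mm across above it. About 0.4 kg. This point: on its axis, 70 mm above the foot. Grip round the stopper, 120 to 125 mm above the foot. Starts on one of the bottle spots.
- sugar_jar_center (a point): Loose low white ceramic sugar jar, 54 mm across, straight-sided to 56 mm, with a fast white lid (to 62 mm) and wooden knob (16 mm across, to 72 mm); about 0.3 kg, z up. This point: on its axis, 36 mm above its foot; grip the body here. It starts on the board behind the bottles, 8 to 15 mm from each, so that fingers cannot get round it until they are away.
- board: Fixed wooden display board, 180 mm (x) by 210 mm (y), top 20 mm above the counter; origin under its centre, on the counter; x points away from the robot (turned up to 17 degrees). Flush 68 mm cork discs mark the bottle spots, at (-44, 0), (0, 66) and (0, -66) mm in its frame, and the jar's at (22, 0). A thin steel rail runs along its far edge, x = 82 mm, its top 33 mm above the board.
- tray: Fixed black rectangular service tray, 280 mm (x) by 160 mm (y), rim 18 mm high and 6 mm thick, floor 6 mm above the counter; origin under its centre, on the counter. It lies left or right of the board, empty. The bottles fit in a row along its x axis.
- riser: Fixed round wooden riser (a slab on a small crate), 144 mm across, flat top 50 mm above the counter; origin under its centre, on the counter. It stands on the side of the board where the tray is not.
- coffee_cup: Bystander: white cup with handle on a saucer, 124 mm across, 65 mm high; origin under its centre.
- fruit_bowl: Bystander: white bowl of oranges, 160 mm across, 110 mm high; origin under its centre.
- tumblers: Bystander: four upturned glasses on a dark wooden block, 116 mm square, 97 mm high; origin under its centre.
Mind the look-alikes: they are no part of the job. Leave any pink or red look-alike of the riser alone.

How it is judged:
By the outcome, as a careful person would: the job done as asked, in the order asked, and still so for the second after the job is handed in, with the robot touching nothing.
It also fails if it takes over 136 s, if anything falls off the work surface, if the arm or the gripper's body presses on something with over 40 N, if the wrist force passes 120 N, or if a joint passes its speed limit or range.

### The arm

A 6-joint arm with a two-finger parallel gripper is mounted at the origin on the work surface. World frame = base frame: x ahead of the robot, y to its left, z up, the work surface at z = 0. Lengths are in m, angles in rad, forces in N, time in s.
With the tool pointing down it reaches from about 0.35 to 0.975 m from the base axis. Payload 4.9 kg.
Tool frame: the origin (TCP) lies midway between the tips of the shut fingers; the grasp point (between the pads) lies 19 mm behind it; z points along the fingers, y is the line along which they close (so a half turn about z gives the same grasp; the last joint's range is limited). The gripper opens to 85 mm and grips with 20 to 120 N. Pads are 22 mm wide; open, the fingers measure 114 mm over their backs; the gripper's body (76 mm by 85 mm) begins 54 mm behind the grasp point. The pads swing forward as they close: fully open they stand 13 mm farther back than shut.
Start: joints at [1.026, 0.053, 1.613, -0, 1.476, -0.119], TCP at [0.258, 0.569, 0.231] pointing down, gripper open.
Joint ranges: [-3.01, 3.01], [-1.01, 2.22], [0.06, 2.58], [-1.02, 4.17], [0.09, 2.62], [-3.14, 3.14]. Speed limits (rad/s): [2.57, 2.57, 3.14, 3.14, 3.14, 3.14].

### API

Orientations are given as a rotation vector (axis times angle).
In Python, from station import ctrl, optics, job gives the robot as it stands.
- The arm moves only by the shell command python3 -m jog 'ROWS' [OPENING] [FORCE]. ROWS is JSON, a list of rows, each a list of 2 entries, a list of its own where there are three numbers: the shift along the tool's x, y, z in m, then the turn, a rotation vector about the tool's x, y, z in rad. A call has 1 to 5 rows; each row is the pose to reach, as a shift and turn from the pose commanded when the call began, along the tool's axes at that moment; what a row does not reach only later rows make up. A row lasts 1/10 s, in which the tool goes at most 50 mm and 8.59 degrees, less where a joint would pass 70% of its speed; a pose out of reach is approached as far as the arm can. A call with a gripper value outside its range is refused whole. OPENING is the opening, from 0 (shut) to 1 (fully open), set as the call begins (- or left out, the last holds). The fingers move at their own pace and stop on an object; FORCE is the grip in N (left out, the last holds). Time passes only in rows, so rows that repeat a pose let the fingers close. It gives the time, the measured TCP pose, the force, the opening and the grip force at its end, in the units of the state.
- ctrl.get_obs(): the state, without advancing time (a new reading comes with each control period).
- optics.get_image(name): name is "side" or "top" or "wrist"; returns a dict with "image" (400x640x3 uint8, blue, green, red), "fx", "fy", "cx", "cy" (pixels), "rvec" (rotation vector, rad) and "tvec" (3), from world to camera coordinates, as OpenCV has them; the wrist camera has in their place "mount" (4x4, takes a point from camera to tool coordinates, whose origin is the TCP and whose axes are the flange's). Camera axes: x right, y down, z forward; pixel columns grow to the right and rows downward; lengths in m; the calibration is good to about 2 mm. The wrist camera is an equidistant fisheye: a pixel r from the principal point sees the ray r / f radians off the axis. A picture is of the moment at which its call begins: read the wrist's pose just before it. There is no depth.
- job.finish_job(): hands the job in; it is judged then, once.
The state is a dict: "t": time; "q": joint angles; "dq": joint speeds; "effort": joint torques, N m; "tool_pos": TCP position; "tool_rot": TCP orientation; "contact_force": force on the tool from outside, world axes, zero at the start; "wrist_torque": the same for the moment, N m; "opening": finger opening in m; "grip_force": force on a finger pad.
Only numpy, scipy, OpenCV 4.12 (cv2) and the standard library are available. Lean on these libraries where they do the work, as an engineer would, in place of code of your own. Each camera call takes 0.05 s, during which the arm holds its last target. There are 200 camera calls.

## Working session

There is one attempt and no reset: what is moved stays moved. The work goes in short steps, Python scripts to look and compute and a shell command to move; the robot and the scene stay as the last step left them, time stands still between calls to the robot, and variables do not carry over. Pictures are saved under pics/ and viewed, at most 14 in all, crops included, and the job is handed in when it is done.

```bash
ls; mkdir -p pics; python3 - <<'E'
from station import ctrl, optics
import cv2
o=ctrl.get_obs(); print({k:o[k] for k in('t','q','tool_pos','tool_rot','opening')})
for n in('top','side'):
    d=optics.get_image(n); cv2.imwrite(f'pics/{n}0.png',d['image']); print(n,d['fx'],d['fy'],d['cx'],d['cy'],d['rvec'],d['tvec'])
E
```

```text
pics
{'t': 0.0, 'q': array([ 1.02601177e+00,  5.33514064e-02,  1.61428097e+00, -3.69595297e-06,
        1.47598656e+00, -1.19017367e-01]), 'tool_pos': array([0.25782735, 0.56866792, 0.23007417]), 'tool_rot': array([-6.63613812e-01, -3.07003027e+00,  3.01042783e-03]), 'opening': 0.08541104911860334}
top 488.1647665208467 488.1647665208467 326.29863348980007 188.07891652525683 [ 2.18196876 -2.12094394  0.12042504] [0.09809859 0.50175231 1.49298413]
side 501.46472661454374 501.46472661454374 316.4546318191894 197.16438584612516 [ 2.34633606 -0.50456568  0.19350033] [-0.42068177  0.3069885   1.21949648]
```

View pics/top0.png

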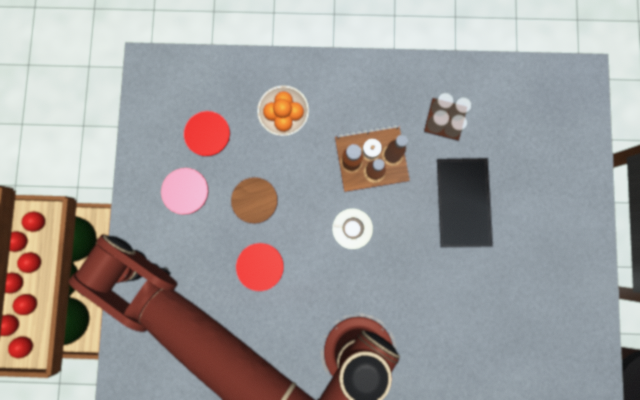

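View pics/side0.png

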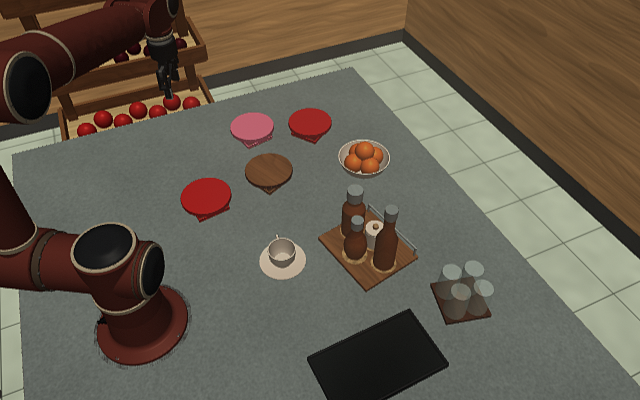

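The top view shows the wooden riser at (255,200), the board at (372,158) and the tray at (465,202). On the board, the broad bottle is at left (353,152), the globe in front (375,168), the slim one at right (397,148), and the jar at (372,148). The cup is at (352,228). The side view agrees: broad stopper (355,190), globe (357,220), slim (391,211), jar (375,228).

```bash
cat > h.py <<'E'
import numpy as np, cv2
from scipy.spatial.transform import Rotation as R
from station import ctrl, optics
def ray(d,px):
    M=R.from_rotvec(d['rvec']).as_matrix(); t=np.array(d['tvec'])
    v=M.T@np.array([(px[0]-d['cx'])/d['fx'],(px[1]-d['cy'])/d['fy'],1]); return -M.T@t, v/np.linalg.norm(v)
def plane(d,px,z):
    c,v=ray(d,px); return c+v*(z-c[2])/v[2]
def tri(d1,p1,d2,p2):
    c1,v1=ray(d1,p1);c2,v2=ray(d2,p2)
    s=np.linalg.lstsq(np.stack([v1,-v2],1),c2-c1,rcond=None)[0]
    a=c1+s[0]*v1;b=c2+s[1]*v2; return (a+b)/2,np.linalg.norm(a-b)
def wray(d,o,px):
    u=np.array([px[0]-d['cx'],px[1]-d['cy']]);r=np.hypot(*u);th=r/d['fx']
    v=np.array([*(u/max(r,1e-9)*np.sin(th)),np.cos(th)])
    Rt=R.from_rotvec(o['tool_rot']).as_matrix();m=np.array(d['mount'])
    return Rt@m[:3,3]+o['tool_pos'],Rt@(m[:3,:3]@v)
def wplane(d,o,px,z):
    c,v=wray(d,o,px); return c+v*(z-c[2])/v[2]
def blobs(mask,amin=100):
    n,l,s,c=cv2.connectedComponentsWithStats(mask.astype(np.uint8)); return [(c[i].round(1),s[i]) for i in range(1,n) if s[i][4]>=amin]
E
python3 - <<'E'
from h import *
np.set_printoptions(precision=4,suppress=True)
T=optics.get_image('top');S=optics.get_image('side')
cv2.imwrite('pics/t.png',T['image'])
im=T['image'].astype(int);hsv=cv2.cvtColor(T['image'],cv2.COLOR_BGR2HSV)
# tray
m=(im.max(2)<45); m[:, :420]=0; m[:150]=0; m[260:]=0; m[:,510:]=0
cs=cv2.findContours(m.astype(np.uint8),0,2)[0]; c=max(cs,key=cv2.contourArea); r=cv2.minAreaRect(c); b=cv2.boxPoints(r)
P=np.array([plane(T,p,.018) for p in b]); print('tray',P.mean(0),P[:,:2],[np.linalg.norm(P[i]-P[i-1]) for i in range(4)])
# board + riser: brown
h,s,v=[hsv[...,i].astype(int) for i in range(3)]
m=((h<20)&(s>60)&(im[...,2]-im[...,0]>25)); 
for x0,x1,y0,y1,z,n in((225,285,170,230,.05,'riser'),(325,418,120,200,.02,'board')):
    mm=np.zeros_like(m);mm[y0:y1,x0:x1]=m[y0:y1,x0:x1]
    c=max(cv2.findContours(mm.astype(np.uint8),0,2)[0],key=cv2.contourArea); r=cv2.minAreaRect(c)
    P=np.array([plane(T,p,z) for p in cv2.boxPoints(r)]); print(n,r[0],P.mean(0),'\n',P[:,:2],[np.linalg.norm(P[i]-P[i-1]) for i in range(4)])
for n,a,b in(('broad',(354,152),(355,190)),('globe',(376.5,165),(357,220)),('slim',(402,141),(391,211)),('jar',(372.5,148),(375,228))):
    print(n,*tri(T,a,S,b))
print('cup',plane(T,(352,228),.02),'tum',plane(T,(447,117),.05),'bowl',plane(T,(283,110),.05))
cv2.imwrite('pics/crop1.png',cv2.resize(np.hstack([T['image'][115:205,320:420],S['image'][170:300,310:430][:90,:100]]),None,fx=4,fy=4,interpolation=2))
E
```

```text
tray [ 0.5494 -0.3171  0.018 ] [[ 0.5999 -0.2417]
 [ 0.604  -0.3931]
 [ 0.4989 -0.3919]
 [ 0.4947 -0.2417]] [np.float64(0.10521684902138502), np.float64(0.15148001885091408), np.float64(0.1051502407734554), np.float64(0.1502109201119341)]
riser (253.5, 200.0) [0.4537 0.3352 0.05  ] 
 [[0.5198 0.4083]
 [0.5236 0.2687]
 [0.3876 0.263 ]
 [0.3837 0.401 ]] [np.float64(0.13631244197594775), np.float64(0.13965329197178622), np.float64(0.13615027290639548), np.float64(0.13809084214393672)]
board (372.04052734375, 158.7432403564453) [ 0.5985 -0.0297  0.02  ] 
 [[ 0.6648  0.0905]
 [ 0.7061 -0.1181]
 [ 0.5317 -0.1484]
 [ 0.4913  0.0574]] [np.float64(0.17669015567787152), np.float64(0.21267843482896298), np.float64(0.1769799072313831), np.float64(0.20968122688721255)]
broad [0.5847 0.0348 0.1839] 0.0005304562579749801
globe [ 0.5559 -0.0327  0.1527] 0.0022313849293300087
slim [ 0.6102 -0.0946  0.2255] 0.0015055214230527774
jar [ 0.6189 -0.0254  0.0825] 0.000972540086090498
cup [0.3772 0.0288 0.02  ] tum [ 0.7314 -0.2597  0.05  ] bowl [0.7406 0.2556 0.05  ]
```

View pics/crop1.png

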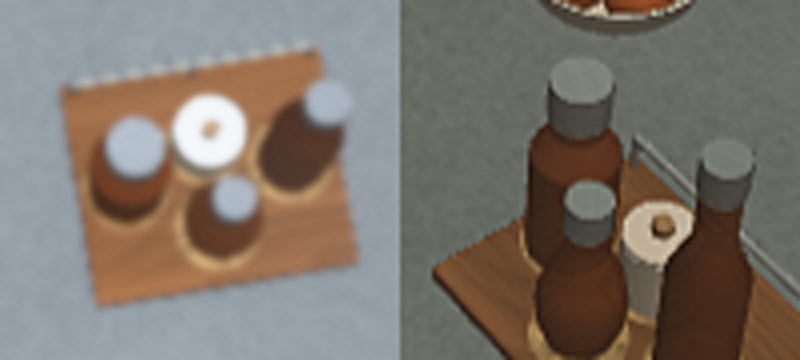

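```bash
python3 - <<'E'
from h import *
np.set_printoptions(precision=4,suppress=True)
T=optics.get_image('top');S=optics.get_image('side')
for n,a,b,z in(('broad',(353.25,151.75),(355,188.75),.184),('globe',(378.75,164.5),(357.5,218),.16),('slim',(402,140.75),(391.75,208),.23),('jar',(372.75,147.25),(375.5,226.5),.092)):
    print(n,*tri(T,a,S,b),plane(T,a,z)[:2],plane(S,b,z)[:2])
c=np.array([.5985,-.0297]);a=np.radians(11);M=np.array([[np.cos(a),-np.sin(a)],[np.sin(a),np.cos(a)]])
for p in((-.044,0),(0,.066),(0,-.066),(.022,0)): print('spot',c+M@p)
g=cv2.cvtColor(T['image'],6)
m=np.zeros_like(g);m[150:255,425:505]=(g[150:255,425:505]<75)
ct=max(cv2.findContours(m,0,2)[0],key=cv2.contourArea);b=cv2.boxPoints(cv2.minAreaRect(ct))
P=np.array([plane(T,p,.018) for p in b]);print('tray',b,P.mean(0),P[:,:2],[np.linalg.norm(P[i]-P[i-1]) for i in range(4)])
E
python3 -m jog '[[[0,0,-0.015],[0,0,0.12]],[[0,0,-0.04],[0,0,0.24]],[[0,0,-0.065],[0,0,0.36]],[[0,0,-0.08],[0,0,0.48]],[[0,0,-0.09],[0,0,0.573]]]' 1
python3 -m jog '[[[0,0,0],[0,0,0.12]],[[0,0,0],[0,0,0.24]],[[0,0,0],[0,0,0.36]],[[0,0,0],[0,0,0.48]],[[0,0,0],[0,0,0.574]]]'
```

```text
broad [0.5853 0.0369 0.1861] 0.00018364871568550938 [0.5856 0.0368] [0.5864 0.0386]
globe [ 0.5546 -0.0377  0.1664] 0.0010080392802933184 [ 0.5552 -0.0382] [ 0.5579 -0.0331]
slim [ 0.6101 -0.0938  0.2347] 0.0011267404888778935 [ 0.6106 -0.0943] [ 0.6132 -0.0905]
jar [ 0.6198 -0.0256  0.0884] 0.0012210991877820748 [ 0.6197 -0.0255] [ 0.6175 -0.028 ]
spot [ 0.5553 -0.0381]
spot [0.5859 0.0351]
spot [ 0.6111 -0.0945]
spot [ 0.6201 -0.0255]
tray [[436.862  159.1018]
 [487.129  156.7081]
 [491.3281 244.8891]
 [441.0611 247.2828]] [ 0.4701 -0.32    0.018 ] [[ 0.6026 -0.2349]
 [ 0.6146 -0.3936]
 [ 0.3375 -0.4034]
 [ 0.3256 -0.2482]] [np.float64(0.27733436958257157), np.float64(0.15916164872547256), np.float64(0.2773267954095199), np.float64(0.15562661708599326)]
t: 0.8
tool_pos: [0.2584, 0.5696, 0.3234]
tool_rot: [1.51, 2.755, 0.004]
contact_force: [0.1, 0.2, -0.4]
opening: 0.0854
grip_force: 0.0
t: 1.3
tool_pos: [0.2581, 0.5691, 0.3212]
tool_rot: [2.228, 2.214, -0.0]
contact_force: [0.5, -0.5, -0.1]
opening: 0.0855
grip_force: 0.0
```

```bash

python3 -m jog '[[[-0.02,0.01,0],[0,0,0]],[[-0.05,0.027,0],[0,0,0]],[[-0.085,0.045,0],[0,0,0]],[[-0.125,0.067,0],[0,0,0]],[[-0.165,0.088,0],[0,0,0]]]' >/dev/null
python3 -m jog '[[[-0.04,0.021,0],[0,0,0]],[[-0.08,0.043,0],[0,0,0]],[[-0.12,0.064,0],[0,0,0]],[[-0.16,0.085,0],[0,0,0]],[[-0.2,0.106,0],[0,0,0]]]' | head -2
python3 -m jog '[[[-0.04,0.021,0],[0,0,0]],[[-0.08,0.043,0],[0,0,0]],[[-0.115,0.061,0],[0,0,0]],[[-0.145,0.077,0],[0,0,0]],[[-0.17,0.09,0],[0,0,0]]]' | head -2
python3 -m jog '[[[-0.03,0.016,0],[0,0,0]],[[-0.06,0.032,0],[0,0,0]],[[-0.09,0.047,0],[0,0,0]],[[-0.115,0.06,0],[0,0,0]],[[-0.129,0.069,0],[0,0,0]]]'
python3 -m jog '[[[0,0,0],[0,0,0]],[[0,0,0],[0,0,0]]]' | head -3
python3 - <<'E'
from h import *
o=ctrl.get_obs();d=optics.get_image('wrist');cv2.imwrite('pics/w1.png',d['image'])
print(o['tool_pos'],o['q'],d['fx'],d['cx'],d['cy'],np.array(d['mount']).round(3).tolist())
E
```

```text
t: 2.3
tool_pos: [0.4519, 0.2021, 0.3215]
t: 2.8
tool_pos: [0.5416, 0.0316, 0.3212]
t: 3.3
tool_pos: [0.6103, -0.0974, 0.3209]
tool_rot: [-2.225, -2.217, 0.001]
contact_force: [0.3, -1.1, 0.1]
opening: 0.0854
grip_force: 0.0
t: 3.5
tool_pos: [0.6096, -0.095, 0.3211]
tool_rot: [-2.223, -2.219, -0.0]
[ 0.60964599 -0.09497317  0.32111606] [-2.75342136e-01 -3.11383171e-03  1.52176665e+00  5.46363017e-04
  1.62375647e+00 -2.73425051e-01] 309.70691628693146 322.609800271175 205.3766025424787 [[0.0, -0.96, -0.281, 0.072], [1.0, 0.0, 0.0, 0.001], [-0.0, -0.281, 0.96, -0.144], [0.0, 0.0, 0.0, 1.0]]
```

View pics/w1.png

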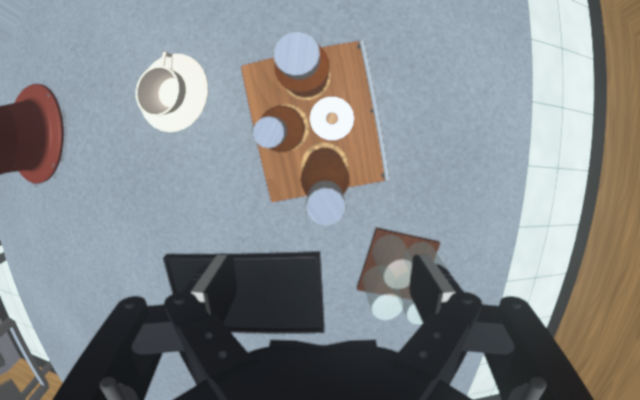

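The wrist view shows the stopper tops at slim (326,205), globe (269,132) and broad (297,53), with the jar knob at (332,118). Tray corners are at (165,254), (321,252) and (324,331).

```bash
python3 - <<'E'
from h import *
o=ctrl.get_obs();d=optics.get_image('wrist')
for n,p,z in(('slim',(326,205.5),.23),('globe',(269,132),.16),('broad',(297.5,53),.184),('jar',(332,118),.092),('tray',(165,254),.018),('tray',(321,252),.018),('tray',(324,331),.018)): print(n,wplane(d,o,p,z).round(4))
E
```

```text
slim [ 0.6133 -0.0918  0.23  ]
globe [ 0.5578 -0.0367  0.16  ]
broad [0.5884 0.0366 0.184 ]
jar [ 0.6219 -0.0238  0.092 ]
tray [ 0.3342 -0.2422  0.018 ]
tray [ 0.608  -0.2306  0.018 ]
tray [ 0.6129 -0.3919  0.018 ]
```

```bash

python3 -m jog '[[[0.001,0.001,0.02],[0,0,0]],[[0.002,0.0025,0.05],[0,0,0]],[[0.002,0.0025,0.08],[0,0,0]],[[0.002,0.0025,0.11],[0,0,0]],[[0.002,0.0025,0.1305],[0,0,0]]]' 1
python3 -m jog '[[[0,0,0],[0,0,0]],[[0,0,0],[0,0,0]],[[0,0,0],[0,0,0]]]' 0.45 60
python3 -m jog '[[[0,0,0],[0,0,0]],[[0,0,0],[0,0,0]],[[0,0,0],[0,0,0]],[[0,0,0],[0,0,0]],[[0,0,0],[0,0,0]]]' 0.2 60
python3 - <<'E'
from h import *
d=optics.get_image('wrist');s=optics.get_image('side')
cv2.imwrite('pics/w2.png',np.hstack([d['image'][100:400,170:470],s['image'][100:400,250:550]]))
E
```

```text
t: 4.1
tool_pos: [0.611, -0.0919, 0.1885]
tool_rot: [-2.22, -2.219, 0.002]
contact_force: [0.7, 0.7, -0.7]
opening: 0.0852
grip_force: 0.0
t: 4.4
tool_pos: [0.6133, -0.0933, 0.1932]
tool_rot: [2.221, 2.218, 0.003]
contact_force: [-0.1, 0.8, 0.5]
opening: 0.0439
grip_force: 0.0
t: 4.9
tool_pos: [0.6133, -0.0938, 0.1934]
tool_rot: [2.222, 2.217, 0.002]
contact_force: [-2.2, 0.2, 5.1]
opening: 0.0306
grip_force: 60.3
```

View pics/w2.png

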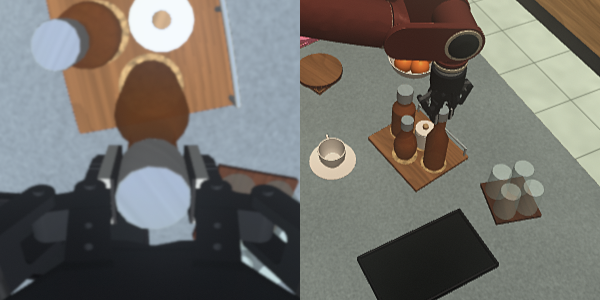

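```bash

python3 -m jog '[[[0,0,-0.004],[0,0,0]],[[0,0,-0.015],[0,0,0]],[[0,0,-0.035],[0,0,0]],[[0,0,-0.053],[0,0,0]],[[0,0,-0.06],[0,0,0]]]'
python3 -m jog '[[[-0.007,-0.002,0],[0,0,0]],[[-0.022,-0.006,0],[0,0,0]],[[-0.044,-0.011,0],[0,0,0]],[[-0.068,-0.018,0],[0,0,0]],[[-0.092,-0.024,0],[0,0,0]]]' |head -2
python3 -m jog '[[[-0.027,-0.007,0],[0,0,0]],[[-0.055,-0.014,0],[0,0,0]],[[-0.085,-0.022,0],[0,0,0]],[[-0.112,-0.029,0],[0,0,0]],[[-0.127,-0.033,0],[0,0,0]]]' |head -2
python3 -m jog '[[[0,0,0],[0,0,0]],[[0,0,0.008],[0,0,0]],[[0,0,0.028],[0,0,0]],[[0,0,0.048],[0,0,0]],[[0,0,0.064],[0,0,0]]]'
python3 -m jog '[[[0,0,0],[0,0,0]],[[0,0,0],[0,0,0]]]'
python3 - <<'E'
from h import *
d=optics.get_image('wrist');s=optics.get_image('side')
cv2.imwrite('pics/w3.png',np.hstack([d['image'][100:400,170:470],s['image'][100:400,250:550]]))
E
```

```text
t: 5.5
tool_pos: [0.6133, -0.0938, 0.2537]
tool_rot: [2.221, 2.217, 0.003]
contact_force: [0.2, -0.5, -4.9]
opening: 0.0302
grip_force: 60.0
t: 6.0
tool_pos: [0.5866, -0.1872, 0.2489]
t: 6.5
tool_pos: [0.5529, -0.3152, 0.2491]
t: 7.0
tool_pos: [0.5547, -0.3105, 0.1845]
tool_rot: [-2.22, -2.219, -0.0]
contact_force: [-0.6, 0.4, -4.1]
opening: 0.0311
grip_force: 60.0
t: 7.2
tool_pos: [0.555, -0.3117, 0.1864]
tool_rot: [-2.222, -2.22, 0.0]
contact_force: [0.4, -0.1, -5.2]
opening: 0.0305
grip_force: 60.3
```

View pics/w3.png

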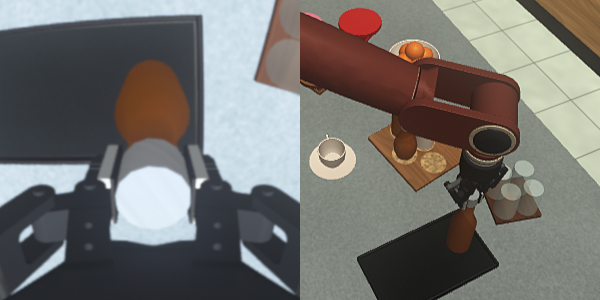

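The slim bottle hangs upright just above the tray, near its far end and inside the rim. In the side crop it sits at about (462,230). Now I'll lower it slowly.

```bash

python3 -m jog '[[[0,0,0.002],[0,0,0]],[[0,0,0.004],[0,0,0]],[[0,0,0.005],[0,0,0]],[[0,0,0.006],[0,0,0]],[[0,0,0.0065],[0,0,0]]]'
python3 -m jog '[[[0,0,0.0005],[0,0,0]],[[0,0,0.001],[0,0,0]],[[0,0,0.001],[0,0,0]]]'
```

```text
t: 7.8
tool_pos: [0.5548, -0.3124, 0.1801]
tool_rot: [-2.224, -2.219, 0.0]
contact_force: [0.2, 0.4, -4.9]
opening: 0.0309
grip_force: 60.3
t: 8.1
tool_pos: [0.5549, -0.3125, 0.1796]
tool_rot: [2.224, 2.219, -0.0]
contact_force: [-1.0, -0.1, -3.3]
opening: 0.0306
grip_force: 60.4
```

```bash

python3 -m jog '[[[0,0,0.0005],[0,0,0]],[[0,0,0.001],[0,0,0]],[[0,0,0.001],[0,0,0]]]'
python3 -m jog '[[[0,0,0],[0,0,0]],[[0,0,0],[0,0,0]],[[0,0,0],[0,0,0]],[[0,0,0],[0,0,0]]]' 0.6 20
```

```text
t: 8.4
tool_pos: [0.5551, -0.3128, 0.1796]
tool_rot: [2.223, 2.218, -0.0]
contact_force: [-2.2, -0.4, 2.5]
opening: 0.0307
grip_force: 61.1
t: 8.8
tool_pos: [0.555, -0.3125, 0.1784]
tool_rot: [2.223, 2.219, 0.0]
contact_force: [-0.2, -0.1, -0.2]
opening: 0.0512
grip_force: 0.0
```

```bash

python3 -m jog '[[[0,0,-0.01],[0,0,0]],[[0,0,-0.03],[0,0,0]],[[0,0,-0.06],[0,0,0]],[[0,0,-0.085],[0,0,0]],[[0,0,-0.095],[0,0,0]]]' 1 |head -2
python3 -m jog '[[[0.02,0.002,0],[0,0,0]],[[0.055,0.005,0],[0,0,0]],[[0.095,0.009,0],[0,0,0]],[[0.135,0.012,0],[0,0,0]],[[0.175,0.016,0],[0,0,0]]]' |head -2
python3 -m jog '[[[0.04,0.004,0],[0,0,0]],[[0.08,0.008,0],[0,0,0]],[[0.12,0.012,0],[0,0,0]],[[0.155,0.014,0],[0,0,0]],[[0.1735,0.016,0],[0,0,0]]]' |head -2
python3 -m jog '[[[0,0,0],[0,0,0]],[[0,0,0],[0,0,0]],[[0,0,0],[0,0,0]]]' |head -3
python3 - <<'E'
from h import *
o=ctrl.get_obs();d=optics.get_image('wrist');cv2.imwrite('pics/w4.png',d['image'])
for x in (-.01,0,.01): pass
m=np.array(d['mount']);Rt=R.from_rotvec(o['tool_rot']).as_matrix()
def proj(P):
    v=m[:3,:3].T@(Rt.T@(np.array(P)-o['tool_pos'])-m[:3,3]);th=np.arctan2(np.hypot(v[0],v[1]),v[2]);u=v[:2]/np.hypot(*v[:2])*th*d['fx'];return u+[d['cx'],d['cy']]
print(proj((.587,.036,.184)).round(1),[proj((.587+.021*np.cos(a),.036+.021*np.sin(a),.184)).round(1).tolist() for a in (0,1.57,3.14,4.71)])
g=cv2.cvtColor(d['image'],cv2.COLOR_BGR2HSV)
cx,cy=proj((.587,.036,.184)).astype(int);print(g[cy,cx],g[cy,cx+60])
E
```

```text
t: 9.3
tool_pos: [0.5561, -0.3132, 0.2779]
t: 9.8
tool_pos: [0.5703, -0.1347, 0.2714]
t: 10.3
tool_pos: [0.5862, 0.0398, 0.2713]
t: 10.6
tool_pos: [0.5871, 0.0355, 0.2725]
tool_rot: [-2.224, -2.218, 0.002]
[321.2 209.3] [[347.9, 209.3], [321.1, 183.1], [294.5, 209.3], [321.2, 234.2]]
[108  47 210] [ 13 124 160]
```

View pics/w4.png

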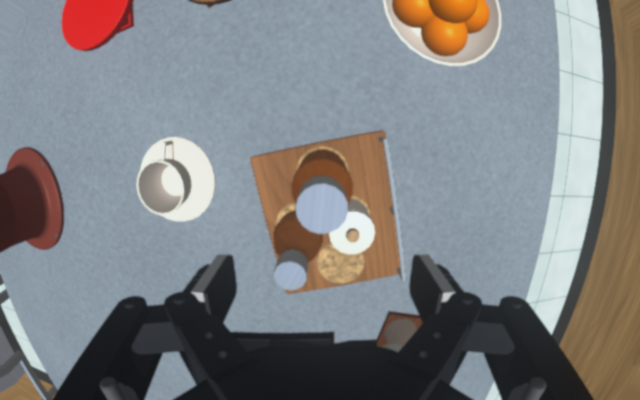

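Viewed: the broad cap is at (322,208), against a predicted (321,209). That puts the estimate within 1 mm. The globe stopper is at (291,275) and the jar knob at (352,236).

```bash

python3 -m jog '[[[0,0,0.015],[0,0,0]],[[0.0005,0.0005,0.05],[0,0,0]],[[0.0005,0.0005,0.085],[0,0,0]],[[0.0005,0.0005,0.115],[0,0,0]],[[0.0005,0.0005,0.1275],[0,0,0]]]' 1 |head -2
python3 -m jog '[[[0,0,0],[0,0,0]],[[0,0,0],[0,0,0]],[[0,0,0],[0,0,0]]]' 0.6 60 | head -2
python3 -m jog '[[[0,0,0],[0,0,0]],[[0,0,0],[0,0,0]],[[0,0,0],[0,0,0]],[[0,0,0],[0,0,0]]]' 0.3 60
python3 -m jog '[[[0,0,-0.004],[0,0,0]],[[0,0,-0.02],[0,0,0]],[[0,0,-0.05],[0,0,0]],[[0,0,-0.08],[0,0,0]],[[0,0,-0.105],[0,0,0]]]'
```

```text
t: 11.15
tool_pos: [0.5853, 0.036, 0.1406]
t: 11.45
tool_pos: [0.5895, 0.0363, 0.1482]
t: 11.85
tool_pos: [0.5889, 0.0365, 0.1484]
tool_rot: [2.222, 2.218, 0.002]
contact_force: [-2.9, -0.3, 5.6]
opening: 0.0407
grip_force: 60.4
t: 12.35
tool_pos: [0.5882, 0.0366, 0.2529]
tool_rot: [2.223, 2.219, 0.001]
contact_force: [0.7, -0.1, -4.2]
opening: 0.0408
grip_force: 62.1
```

```bash

python3 -m jog '[[[0,0,-0.02],[0,0,0]],[[0,0,-0.04],[0,0,0]],[[0,0,-0.053],[0,0,0]],[[0,0,-0.06],[0,0,0]],[[0,0,-0.06],[0,0,0]]]' |head -2
python3 -m jog '[[[-0.007,-0.002,0],[0,0,0]],[[-0.025,-0.008,0],[0,0,0]],[[-0.05,-0.017,0],[0,0,0]],[[-0.078,-0.026,0],[0,0,0]],[[-0.106,-0.036,0],[0,0,0]]]' |head -2
python3 -m jog '[[[-0.029,-0.01,0],[0,0,0]],[[-0.058,-0.02,0],[0,0,0]],[[-0.087,-0.029,0],[0,0,0]],[[-0.116,-0.039,0],[0,0,0]],[[-0.145,-0.049,0],[0,0,0]]]' |head -2
python3 -m jog '[[[-0.029,-0.01,0],[0,0,0]],[[-0.057,-0.019,0],[0,0,0]],[[-0.08,-0.027,0],[0,0,0]],[[-0.096,-0.032,0],[0,0,0]],[[-0.1025,-0.034,0],[0,0,0]]]' |head -2
python3 -m jog '[[[0,0,0],[0,0,0]],[[0,0,0.01],[0,0,0]],[[0,0,0.04],[0,0,0]],[[0,0,0.08],[0,0,0]],[[0,0,0.12],[0,0,0]]]' |head -2
python3 -m jog '[[[0,0,0.03],[0,0,0]],[[0,0,0.045],[0,0,0]],[[0,0,0.05],[0,0,0]],[[0,0,0.05],[0,0,0]],[[0,0,0.05],[0,0,0]]]'
```

```text
t: 12.85
tool_pos: [0.5884, 0.0365, 0.3118]
t: 13.35
tool_pos: [0.5507, -0.0705, 0.3089]
t: 13.85
tool_pos: [0.5012, -0.2155, 0.309]
t: 14.35
tool_pos: [0.4673, -0.3179, 0.3095]
t: 14.85
tool_pos: [0.469, -0.3155, 0.1896]
t: 15.35
tool_pos: [0.4696, -0.3175, 0.1432]
tool_rot: [2.221, 2.217, 0.0]
contact_force: [0.4, 0.0, -4.5]
opening: 0.0406
grip_force: 62.1
```

```bash

python3 -m jog '[[[0,0,0.003],[0,0,0]],[[0,0,0.005],[0,0,0]],[[0,0,0.0065],[0,0,0]],[[0,0,0.0075],[0,0,0]],[[0,0,0.008],[0,0,0]]]' |sed -n '2p;4p'
python3 -m jog '[[[0,0,0.0005],[0,0,0]],[[0,0,0.001],[0,0,0]],[[0,0,0.001],[0,0,0]]]'|sed -n '2p;4p'
python3 - <<'E'
from h import *
s=optics.get_image('side');t=optics.get_image('top')
cv2.imwrite('pics/w5.png',np.hstack([s['image'][100:400,250:550],t['image'][50:350,270:570]]))
E
```

```text
tool_pos: [0.4687, -0.3174, 0.1345]
contact_force: [-2.3, 0.4, 6.2]
tool_pos: [0.4688, -0.3177, 0.1345]
contact_force: [-4.7, 1.6, 8.2]
```

View pics/w5.png

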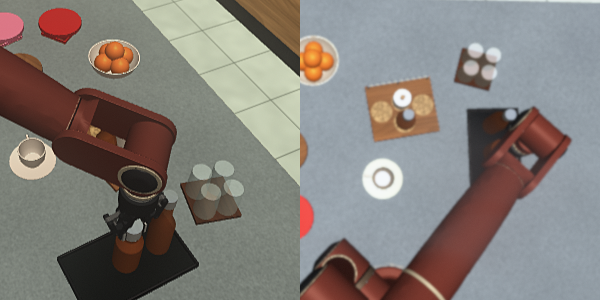

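Broad stands in the tray centre beside slim, with room between them. I'll release it and go to the globe.

```bash

python3 -m jog '[[[0,0,0],[0,0,0]],[[0,0,0],[0,0,0]],[[0,0,0],[0,0,0]],[[0,0,0],[0,0,0]]]' 0.72 20
python3 -m jog '[[[0,0,-0.01],[0,0,0]],[[0,0,-0.03],[0,0,0]],[[0,0,-0.06],[0,0,0]],[[0,0,-0.09],[0,0,0]],[[0,0,-0.115],[0,0,0]]]' |head -2
python3 -m jog '[[[0.015,0.005,0],[0,0,0]],[[0.04,0.012,0],[0,0,0]],[[0.07,0.022,0],[0,0,0]],[[0.105,0.033,0],[0,0,0]],[[0.14,0.044,0],[0,0,0]]]' 1 |head -2
python3 -m jog '[[[0.035,0.011,0],[0,0,0]],[[0.07,0.022,0],[0,0,0]],[[0.105,0.033,0],[0,0,0]],[[0.13,0.04,0],[0,0,0]],[[0.14,0.0435,0],[0,0,0]]]' |head -2
python3 -m jog '[[[0,0,0],[0,0,0]],[[0,0,0],[0,0,0]],[[0,0,0],[0,0,0]]]' |head -3
cat >> h.py <<'E'
def proj(d,o,P):
    m=np.array(d['mount']);Rt=R.from_rotvec(o['tool_rot']).as_matrix()
    v=m[:3,:3].T@(Rt.T@(np.array(P)-o['tool_pos'])-m[:3,3]);th=np.arctan2(np.hypot(v[0],v[1]),v[2]);return v[:2]/np.hypot(*v[:2])*th*d['fx']+[d['cx'],d['cy']]
E
python3 - <<'E'
from h import *
o=ctrl.get_obs();d=optics.get_image('wrist');cv2.imwrite('pics/w6.png',d['image'])
p=proj(d,o,(.5565,-.0375,.16));print(p)
g=cv2.cvtColor(d['image'],cv2.COLOR_BGR2HSV);m=((g[...,0]>95)&(g[...,0]<125)&(g[...,2]>150)&(g[...,1]>25)).astype(np.uint8)
x,y=p.astype(int);w=np.zeros_like(m);w[y-35:y+35,x-35:x+35]=m[y-35:y+35,x-35:x+35]
for c,s in blobs(w,50): print(c,s,wplane(d,o,c,.16))
E
```

```text
t: 16.65
tool_pos: [0.4684, -0.3167, 0.1316]
tool_rot: [2.224, 2.219, 0.0]
contact_force: [-0.3, -0.4, -0.0]
opening: 0.0619
grip_force: 0.0
t: 17.15
tool_pos: [0.4688, -0.317, 0.2496]
t: 17.65
tool_pos: [0.5125, -0.1747, 0.2458]
t: 18.15
tool_pos: [0.5562, -0.0341, 0.2459]
t: 18.45
tool_pos: [0.5562, -0.038, 0.2466]
tool_rot: [-2.225, -2.218, 0.001]
[321.66107198 210.00115006]
[290.2 225.2] [286 189  14  56 405] [ 0.53147936 -0.05006718  0.16      ]
[322.1 208.3] [ 304  190   38   38 1121] [ 0.55684655 -0.03611768  0.16      ]
```

View pics/w6.png

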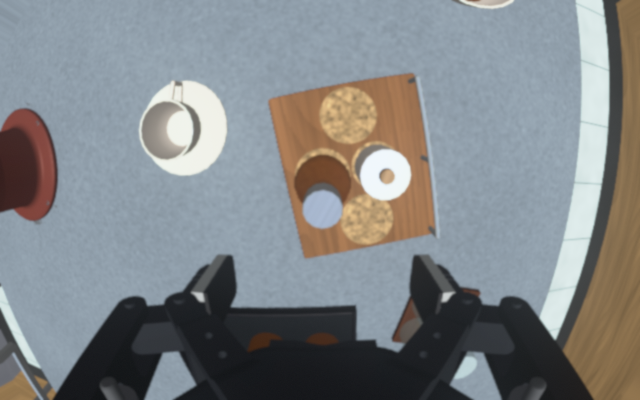

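Viewed: the globe stopper is at (322,208), the empty corks at (348,115) and (367,219), and the jar knob at (387,177). The grip point is within 1 mm.

```bash
python3 - <<'E'
from h import *
o=ctrl.get_obs();d=optics.get_image('wrist')
for n,p,z in(('broadspot',(348,115),.02),('slimspot',(367.5,219),.02),('jar',(387,177),.092)): print(n,wplane(d,o,p,z).round(4))
E
python3 -m jog '[[[0.0005,0.0005,0.015],[0,0,0]],[[0.001,0.0005,0.05],[0,0,0]],[[0.001,0.0005,0.085],[0,0,0]],[[0.001,0.0005,0.115],[0,0,0]],[[0.001,0.0005,0.126],[0,0,0]]]' 1 |head -2
python3 -m jog '[[[0,0,0],[0,0,0]],[[0,0,0],[0,0,0]],[[0,0,0],[0,0,0]]]' 0.5 60 | head -2
python3 -m jog '[[[0,0,0],[0,0,0]],[[0,0,0],[0,0,0]],[[0,0,0],[0,0,0]],[[0,0,0],[0,0,0]]]' 0.2 60
python3 -m jog '[[[0,0,-0.004],[0,0,0]],[[0,0,-0.015],[0,0,0]],[[0,0,-0.035],[0,0,0]],[[0,0,-0.055],[0,0,0]],[[0,0,-0.065],[0,0,0]]]'
```

```text
broadspot [0.5875 0.0363 0.02  ]
slimspot [ 0.6142 -0.0931  0.02  ]
jar [ 0.6213 -0.0246  0.092 ]
t: 19.05
tool_pos: [0.5538, -0.0357, 0.1156]
t: 19.35
tool_pos: [0.5584, -0.0362, 0.1231]
t: 19.75
tool_pos: [0.5579, -0.0362, 0.1232]
tool_rot: [2.222, 2.218, 0.002]
contact_force: [-2.0, 0.6, 6.5]
opening: 0.0306
grip_force: 59.1
t: 20.25
tool_pos: [0.5577, -0.036, 0.188]
tool_rot: [2.222, 2.218, 0.003]
contact_force: [-0.0, -0.1, -3.7]
opening: 0.0306
grip_force: 59.9
```

```bash

python3 -m jog '[[[-0.007,-0.008,0],[0,0,0]],[[-0.022,-0.025,0],[0,0,0]],[[-0.045,-0.05,0],[0,0,0]],[[-0.068,-0.078,0],[0,0,0]],[[-0.09,-0.105,0],[0,0,0]]]' |head -2
python3 -m jog '[[[-0.028,-0.022,0],[0,0,0]],[[-0.06,-0.04,0],[0,0,0]],[[-0.095,-0.05,0],[0,0,0]],[[-0.13,-0.058,0],[0,0,0]],[[-0.16,-0.063,0],[0,0,0]]]' |head -2
python3 -m jog '[[[-0.02,-0.003,0],[0,0,0]],[[-0.032,-0.005,0],[0,0,0]],[[-0.035,-0.005,0],[0,0,0]],[[-0.035,-0.005,0],[0,0,0]]]' |head -2
python3 -m jog '[[[0,0,0.008],[0,0,0]],[[0,0,0.028],[0,0,0]],[[0,0,0.048],[0,0,0]],[[0,0,0.062],[0,0,0]],[[0,0,0.068],[0,0,0]]]' |head -2
python3 -m jog '[[[0,0,0],[0,0,0]],[[0,0,0],[0,0,0]]]' 
python3 -m jog '[[[0,0,0.003],[0,0,0]],[[0,0,0.0055],[0,0,0]],[[0,0,0.0075],[0,0,0]],[[0,0,0.0085],[0,0,0]],[[0,0,0.009],[0,0,0]]]' |sed -n '2p;4p'
```

```text
t: 20.75
tool_pos: [0.4493, -0.1263, 0.184]
t: 21.25
tool_pos: [0.3864, -0.2867, 0.1843]
t: 21.65
tool_pos: [0.383, -0.3201, 0.1851]
t: 22.15
tool_pos: [0.3827, -0.3189, 0.1155]
t: 22.35
tool_pos: [0.3838, -0.3208, 0.1186]
tool_rot: [2.222, 2.219, -0.0]
contact_force: [0.5, -0.6, -3.8]
opening: 0.0304
grip_force: 60.2
tool_pos: [0.3834, -0.3208, 0.1092]
contact_force: [-0.4, 0.3, 0.5]
```

```bash

python3 -m jog '[[[0,0,0],[0,0,0]],[[0,0,0],[0,0,0]],[[0,0,0],[0,0,0]],[[0,0,0],[0,0,0]]]' 0.6 20 | sed -n '2p;4p;5p'
python3 -m jog '[[[0,0,-0.01],[0,0,0]],[[0,0,-0.03],[0,0,0]],[[0,0,-0.06],[0,0,0]],[[0,0,-0.09],[0,0,0]],[[0,0,-0.115],[0,0,0]]]' |head -2
python3 -m jog '[[[0.015,0.012,0],[0,0,0]],[[0.04,0.032,0],[0,0,0]],[[0.07,0.056,0],[0,0,0]],[[0.105,0.084,0],[0,0,0]],[[0.14,0.112,0],[0,0,0]]]' 1 |head -2
python3 -m jog '[[[0.035,0.028,0],[0,0,0]],[[0.07,0.056,0],[0,0,0]],[[0.105,0.084,0],[0,0,0]],[[0.14,0.112,0],[0,0,0]],[[0.156,0.1255,0],[0,0,0]]]' |head -2
python3 -m jog '[[[0,0,-0.02],[0,0,0.14]],[[0,0,-0.02],[0,0,0.28]],[[0,0,-0.02],[0,0,0.42]],[[0,0,-0.02],[0,0,0.56]],[[0,0,-0.02],[0,0,0.69]]]' |head -2
python3 -m jog '[[[0,0,0],[0,0,0.14]],[[0,0,0],[0,0,0.28]],[[0,0,0],[0,0,0.42]],[[0,0,0],[0,0,0.56]],[[0,0,0],[0,0,0.69]]]' |head -2
python3 -m jog '[[[0,0,0],[0,0,0]],[[0,0,0],[0,0,0]]]' |head -3
python3 - <<'E'
from h import *
o=ctrl.get_obs();d=optics.get_image('wrist');cv2.imwrite('pics/w7.png',d['image'])
print(R.from_rotvec(o['tool_rot']).as_matrix().round(3));print(proj(d,o,(.621,-.0245,.092)),proj(d,o,(.621,-.0245,.082)))
g=cv2.cvtColor(d['image'],cv2.COLOR_BGR2HSV);m=((g[...,2]>190)&(g[...,1]<45))
for c,s in blobs(m,200): print(c,s,wplane(d,o,c,.082).round(4))
E
```

```text
tool_pos: [0.3836, -0.3208, 0.1092]
contact_force: [-0.1, 0.9, 0.4]
opening: 0.0512
t: 23.75
tool_pos: [0.3837, -0.3209, 0.2266]
t: 24.25
tool_pos: [0.4966, -0.1797, 0.225]
t: 24.75
tool_pos: [0.6231, -0.022, 0.2247]
t: 25.25
tool_pos: [0.6216, -0.025, 0.2448]
t: 25.75
tool_pos: [0.6216, -0.025, 0.2448]
t: 25.95
tool_pos: [0.6216, -0.0251, 0.2444]
tool_rot: [3.127, 0.3, 0.001]
[[ 0.982  0.19   0.001]
 [ 0.19  -0.982 -0.   ]
 [ 0.001  0.    -1.   ]]
[321.90266777 192.14335382] [321.91830435 189.7919598 ]
[116.7  75.3] [  71    0   98  120 2566] [0.7113 0.2302 0.082 ]
[610.3  21.1] [ 551    0   89   66 2828] [ 0.9479 -0.375   0.082 ]
[542.7  97.3] [527  82  30  35 665] [ 0.7826 -0.2552  0.082 ]
[570.3 128.3] [558 109  26  40 803] [ 0.7619 -0.3121  0.082 ]
[320.2 129.2] [234 128 176   5 452] [ 0.6808 -0.0112  0.082 ]
[553.2 169.2] [540 150  28  40 862] [ 0.7045 -0.298   0.082 ]
[321.7 188.4] [ 296  163   53   52 1958] [ 0.6224 -0.024   0.082 ]
[262.2 317.4] [ 224  293   76   52 2222] [0.45   0.0172 0.082 ]
[583.5 337.8] [574 328  20  21 227] [ 0.4467 -0.5495  0.082 ]
```

View pics/w7.png

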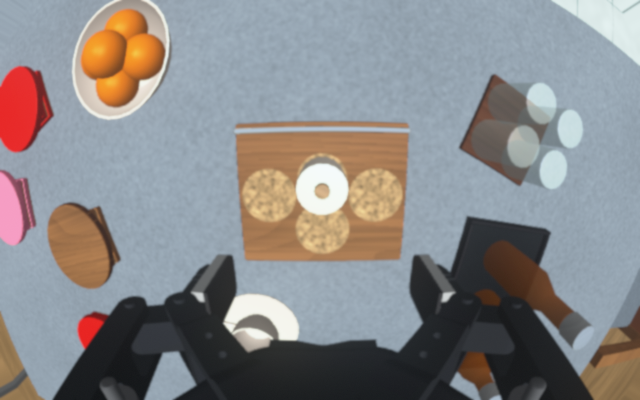

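Viewed: the closing line runs along the board's y axis, with the jar centred at (322,188) and the corks at (323,230), (269,195) and (376,194). All bottles are clear on the tray and the wooden riser is at (80,245).

```bash
python3 - <<'E'
from h import *
o=ctrl.get_obs();d=optics.get_image('wrist')
for n,p in(('globe',(323,230)),('broad',(269,195)),('slim',(376,194))): print(n,wplane(d,o,p,.02).round(4))
E
python3 -m jog '[[[0,0,0.02],[0,0,0]],[[0,0,0.06],[0,0,0]],[[0,0,0.1],[0,0,0]],[[0,0,0.14],[0,0,0]],[[0,0,0.175],[0,0,0]]]' 1 |head -2
python3 -m jog '[[[0,0,0.016],[0,0,0]],[[0,0,0.026],[0,0,0]],[[0,0,0.032],[0,0,0]],[[0,0,0.035],[0,0,0]],[[0,0,0.035],[0,0,0]]]' |sed -n '2p;4p'
python3 -m jog '[[[0,0,0],[0,0,0]],[[0,0,0],[0,0,0]],[[0,0,0],[0,0,0]]]' 0.7 50 | sed -n '2p;4p;5p'
python3 -m jog '[[[0,0,0],[0,0,0]],[[0,0,0],[0,0,0]],[[0,0,0],[0,0,0]],[[0,0,0],[0,0,0]]]' 0.45 50
python3 -m jog '[[[0,0,-0.004],[0,0,0]],[[0,0,-0.02],[0,0,0]],[[0,0,-0.05],[0,0,0]],[[0,0,-0.08],[0,0,0]],[[0,0,-0.1],[0,0,0]]]'
```

```text
globe [ 0.5553 -0.0385  0.02  ]
broad [0.5877 0.0359 0.02  ]
slim [ 0.6141 -0.0939  0.02  ]
t: 26.55
tool_pos: [0.6208, -0.0249, 0.0668]
tool_pos: [0.6225, -0.0252, 0.0351]
contact_force: [-0.1, -0.5, 0.5]
tool_pos: [0.6219, -0.0251, 0.0345]
contact_force: [-0.3, 0.4, 0.7]
opening: 0.0597
t: 27.75
tool_pos: [0.6221, -0.0251, 0.0347]
tool_rot: [3.127, 0.296, 0.002]
contact_force: [0.5, 0.7, 5.7]
opening: 0.0528
grip_force: 53.2
t: 28.25
tool_pos: [0.6219, -0.0252, 0.1364]
tool_rot: [3.127, 0.296, 0.003]
contact_force: [0.4, -0.9, -2.9]
opening: 0.0526
grip_force: 53.2
```

```bash

python3 -m jog '[[[-0.0025,-0.01,0],[0,0,0]],[[-0.009,-0.035,0],[0,0,0]],[[-0.016,-0.065,0],[0,0,0]],[[-0.024,-0.095,0],[0,0,0]],[[-0.031,-0.125,0],[0,0,0]]]' |head -2
python3 -m jog '[[[-0.008,-0.032,0],[0,0,0]],[[-0.016,-0.064,0],[0,0,0]],[[-0.024,-0.096,0],[0,0,0]],[[-0.032,-0.128,0],[0,0,0]],[[-0.04,-0.16,0],[0,0,0]]]' |head -2
python3 -m jog '[[[-0.0077,-0.03,0],[0,0,0]],[[-0.015,-0.058,0],[0,0,0]],[[-0.02,-0.08,0],[0,0,0]],[[-0.024,-0.095,0],[0,0,0]],[[-0.0256,-0.1004,0],[0,0,0]]]' |head -2
python3 -m jog '[[[0,0,0],[0,0,0]],[[0,0,0],[0,0,0]],[[0,0,0],[0,0,0]]]' |head -3
python3 - <<'E'
from h import *
o=ctrl.get_obs();d=optics.get_image('wrist');s=optics.get_image('side')
cv2.imwrite('pics/w8.png',np.hstack([d['image'][60:360,140:500],s['image'][70:370,120:480]]))
print([proj(d,o,(.4537+.072*np.cos(a),.3352+.072*np.sin(a),.05)).round(0).tolist() for a in np.radians([11,-79,101,-30,50])])
# fit from the undisturbed first top picture
im=cv2.imread('pics/top0.png').astype(int);w=im[168:235,222:290];m=(w[...,2]-w[...,0]>20).astype(np.uint8)
c=max(cv2.findContours(m,0,1)[0],key=cv2.contourArea);(x,y),ax,_=cv2.fitEllipse(c);T=optics.get_image('top')
print(x+222,y+168,ax,plane(T,(x+222,y+168),.05))
E
```

```text
t: 28.75
tool_pos: [0.565, 0.0933, 0.1316]
t: 29.25
tool_pos: [0.4956, 0.2427, 0.1318]
t: 29.75
tool_pos: [0.4525, 0.3361, 0.1324]
t: 30.05
tool_pos: [0.4547, 0.3345, 0.1337]
tool_rot: [3.127, 0.294, -0.0]
[[321.0, 119.0], [412.0, 213.0], [231.0, 214.0], [385.0, 144.0], [260.0, 142.0]]
253.77780151367188 199.9176540374756 (45.374359130859375, 46.12248992919922) [0.45355754 0.33432885 0.05      ]
```

View pics/w8.png

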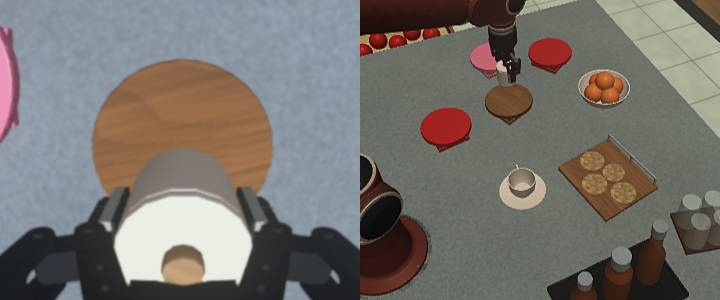

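Viewed: the wooden riser's rim (far edge at (321,119), sides x=232 and 412) matches the prediction. The jar is held over its centre, and the three bottles stand on the tray.

```bash

python3 -m jog '[[[-0.001,0,0.01],[0,0,0]],[[-0.001,0,0.028],[0,0,0]],[[-0.001,0,0.045],[0,0,0]],[[-0.001,0,0.055],[0,0,0]],[[-0.001,0,0.058],[0,0,0]]]' |head -2
python3 -m jog '[[[0,0,0],[0,0,0]],[[0,0,0],[0,0,0]]]' |sed -n '2p;4p'
python3 -m jog '[[[0,0,0.0025],[0,0,0]],[[0,0,0.005],[0,0,0]],[[0,0,0.0065],[0,0,0]],[[0,0,0.0075],[0,0,0]],[[0,0,0.0085],[0,0,0]]]' |sed -n '2p;4p'
python3 -m jog '[[[0,0,0.0005],[0,0,0]],[[0,0,0.001],[0,0,0]],[[0,0,0.001],[0,0,0]]]'|sed -n '2p;4p'
```

```text
t: 30.7
tool_pos: [0.4521, 0.3344, 0.0737]
tool_pos: [0.4538, 0.3355, 0.0767]
contact_force: [0.4, -0.3, -3.0]
tool_pos: [0.4532, 0.3352, 0.0672]
contact_force: [-0.8, 0.1, -2.5]
tool_pos: [0.4532, 0.3352, 0.0662]
contact_force: [0.4, -0.3, -2.3]
```

```bash

python3 -m jog '[[[0,0,0.0007],[0,0,0]],[[0,0,0.0013],[0,0,0]],[[0,0,0.0018],[0,0,0]],[[0,0,0.0018],[0,0,0]]]'|sed -n '2p;4p'
```

```text
tool_pos: [0.4533, 0.3352, 0.0647]
contact_force: [-0.4, -0.3, -2.1]
```

```bash

python3 -m jog '[[[0,0,0.0005],[0,0,0]],[[0,0,0.001],[0,0,0]],[[0,0,0.001],[0,0,0]],[[0,0,0.001],[0,0,0]]]'|sed -n '2p;4p'
```

```text
tool_pos: [0.4533, 0.3352, 0.0647]
contact_force: [-4.1, -2.3, 5.6]
```

```bash

python3 -m jog '[[[0,0,0],[0,0,0]],[[0,0,0],[0,0,0]],[[0,0,0],[0,0,0]],[[0,0,0],[0,0,0]],[[0,0,0],[0,0,0]]]' 0.95 20 | sed -n '2p;4p;5p'
python3 -m jog '[[[0,0,-0.01],[0,0,0]],[[0,0,-0.035],[0,0,0]],[[0,0,-0.075],[0,0,0]],[[0,0,-0.115],[0,0,0]],[[0,0,-0.15],[0,0,0]]]' |head -2
python3 -m jog '[[[0,0,-0.015],[0,0,-0.14]],[[0,0,-0.015],[0,0,-0.28]],[[0,0,-0.015],[0,0,-0.42]],[[0,0,-0.015],[0,0,-0.56]],[[0,0,-0.015],[0,0,-0.69]]]' |head -2
python3 -m jog '[[[0,0,0],[0,0,-0.14]],[[0,0,0],[0,0,-0.28]],[[0,0,0],[0,0,-0.42]],[[0,0,0],[0,0,-0.56]],[[0,0,0],[0,0,-0.69]]]' |sed -n '2p;3p'
python3 - <<'E'
from h import *
t=optics.get_image('side');cv2.imwrite('pics/w9.png',t['image'])
g=t['image'].astype(int);print(np.argwhere((g.min(2)>150))[:0])
E
```

```text
tool_pos: [0.4533, 0.3352, 0.0634]
contact_force: [-0.9, 0.1, 0.5]
opening: 0.0814
t: 33.5
tool_pos: [0.4535, 0.3354, 0.2166]
t: 34.0
tool_pos: [0.4533, 0.3353, 0.2295]
tool_pos: [0.4533, 0.3352, 0.2294]
tool_rot: [2.217, 2.225, 0.001]
[]
```

View pics/w9.png

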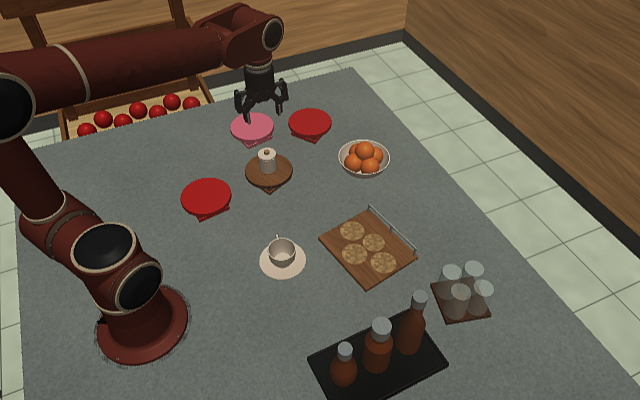

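The jar stands upright in the middle of the wooden riser (268,162), and all three bottles are upright on the tray. Next I'll fetch the globe.

```bash

python3 -m jog '[[[-0.02,-0.002,0],[0,0,0]],[[-0.05,-0.005,0],[0,0,0]],[[-0.085,-0.009,0],[0,0,0]],[[-0.125,-0.013,0],[0,0,0]],[[-0.165,-0.0175,0],[0,0,0]]]' 1 |head -2
python3 -m jog '[[[-0.04,-0.004,0],[0,0,0]],[[-0.08,-0.008,0],[0,0,0]],[[-0.12,-0.013,0],[0,0,0]],[[-0.16,-0.017,0],[0,0,0]],[[-0.2,-0.021,0],[0,0,0]]]' |head -2
python3 -m jog '[[[-0.04,-0.004,0],[0,0,0]],[[-0.08,-0.008,0],[0,0,0]],[[-0.12,-0.013,0],[0,0,0]],[[-0.155,-0.016,0],[0,0,0]],[[-0.19,-0.02,0],[0,0,0]]]' |head -2
python3 -m jog '[[[-0.03,-0.003,0],[0,0,0]],[[-0.06,-0.007,0],[0,0,0]],[[-0.085,-0.009,0],[0,0,0]],[[-0.098,-0.011,0],[0,0,0]],[[-0.101,-0.0113,0],[0,0,0]]]' |head -2
python3 -m jog '[[[0,0,0],[0,0,0]],[[0,0,0],[0,0,0]],[[0,0,0],[0,0,0]]]' |head -3
cat > stop.py <<'E'
import sys
from h import *
X,Y,z=map(float,sys.argv[1:4])
o=ctrl.get_obs();d=optics.get_image('wrist')
p=proj(d,o,(X,Y,z));print('tool',o['tool_pos'].round(4),'pred',p.round(1))
g=cv2.cvtColor(d['image'],cv2.COLOR_BGR2HSV);m=((g[...,0]>95)&(g[...,0]<125)&(g[...,2]>150)&(g[...,1]<120)).astype(np.uint8)
x,y=p.astype(int);w=np.zeros_like(m);w[y-38:y+38,x-38:x+38]=m[y-38:y+38,x-38:x+38]
for c,s in blobs(w,150): print(c,s,wplane(d,o,c,z).round(4))
cv2.imwrite(f'pics/s{z}.png',d['image'])
E
python3 stop.py .3836 -.3208 .146
```

```text
t: 35.05
tool_pos: [0.4351, 0.1691, 0.2292]
t: 35.55
tool_pos: [0.4137, -0.0312, 0.2294]
t: 36.05
tool_pos: [0.3933, -0.2214, 0.2294]
t: 36.55
tool_pos: [0.3819, -0.3215, 0.2288]
t: 36.85
tool_pos: [0.3824, -0.3198, 0.2286]
tool_rot: [2.222, 2.22, 0.0]
tool [ 0.3824 -0.3198  0.2286] pred [322.7 213.5]
[321.  213.6] [ 301  194   41   40 1279] [ 0.3823 -0.3209  0.146 ]
[325.8 248.5] [284 246  76   5 294] [ 0.3861 -0.3502  0.146 ]
```

```bash

python3 -m jog '[[[-0.001,0.0007,0.015],[0,0,0]],[[-0.001,0.0007,0.05],[0,0,0]],[[-0.001,0.0007,0.085],[0,0,0]],[[-0.001,0.0007,0.112],[0,0,0]],[[-0.001,0.0007,0.122],[0,0,0]]]' 1 |head -2
python3 -m jog '[[[0,0,0],[0,0,0]],[[0,0,0],[0,0,0]],[[0,0,0],[0,0,0]]]' 0.5 60 | head -2
python3 -m jog '[[[0,0,0],[0,0,0]],[[0,0,0],[0,0,0]],[[0,0,0],[0,0,0]],[[0,0,0],[0,0,0]]]' 0.2 60
python3 -m jog '[[[0,0,-0.004],[0,0,0]],[[0,0,-0.015],[0,0,0]],[[0,0,-0.035],[0,0,0]],[[0,0,-0.06],[0,0,0]],[[0,0,-0.075],[0,0,0]]]'
```

```text
t: 37.4
tool_pos: [0.388, -0.326, 0.114]
t: 37.7
tool_pos: [0.3933, -0.3308, 0.1236]
t: 38.1
tool_pos: [0.3926, -0.3322, 0.1249]
tool_rot: [2.199, 2.194, -0.001]
contact_force: [-6.3, 1.2, 56.3]
opening: 0.0303
grip_force: 77.6
t: 38.6
tool_pos: [0.3825, -0.321, 0.1809]
tool_rot: [-2.222, -2.219, -0.0]
contact_force: [-0.2, -0.1, -4.3]
opening: 0.0304
grip_force: 58.7
```

The tool met about 56 N on that grasp, so I'm looking before moving on.

```bash
python3 - <<'E'
from h import *
o=ctrl.get_obs();print(o['q'].round(3),o['tool_pos'].round(4),o['contact_force'].round(1))
d=optics.get_image('wrist');s=optics.get_image('side')
a=cv2.resize(s['image'][250:400,270:470],(800,600),interpolation=2)[:, :400*2]
b=d['image'][40:340,120:520]
cv2.imwrite('pics/w10.png',np.hstack([cv2.resize(s['image'][200:400,270:470],(400,400),interpolation=2),cv2.resize(d['image'],(640,400))[:,120:520]]))
E
```

```text
[-0.847 -0.217  1.952  0.     1.408 -0.846] [ 0.3825 -0.321   0.1809] [-0.2 -0.1 -4.3]
```

View pics/w10.png

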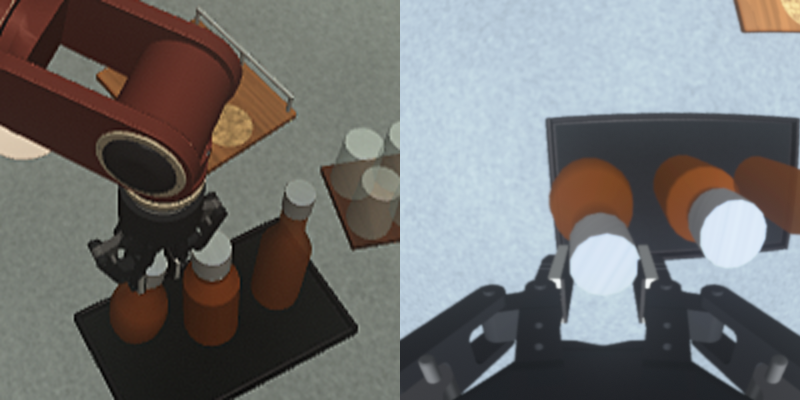

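All three bottles are upright, and the globe is held high on its stopper: centre (603,255) between the pads. The likely cause is the fully open finger linkage resting on the broad cap next to it. I'll set the globe down, open only partway, and regrip at the right height.

```bash

python3 -m jog '[[[0,-0.003,0.006],[0,0,0]],[[0,-0.005,0.018],[0,0,0]],[[0,-0.005,0.032],[0,0,0]],[[0,-0.005,0.042],[0,0,0]],[[0,-0.005,0.046],[0,0,0]]]' |sed -n '2p;4p'
python3 -m jog '[[[0,0,0],[0,0,0]],[[0,0,0],[0,0,0]]]' |sed -n '2p;4p'
python3 -m jog '[[[0,0,0.002],[0,0,0]],[[0,0,0.004],[0,0,0]],[[0,0,0.0055],[0,0,0]],[[0,0,0.007],[0,0,0]],[[0,0,0.007],[0,0,0]]]' |sed -n '2p;4p'
```

```text
tool_pos: [0.3767, -0.3204, 0.1323]
contact_force: [-0.0, 0.4, -2.6]
tool_pos: [0.378, -0.3219, 0.1357]
contact_force: [0.1, -0.1, -3.4]
tool_pos: [0.3777, -0.3215, 0.1283]
contact_force: [-0.8, -0.2, -4.1]
```

```bash

python3 -m jog '[[[0,0,0.001],[0,0,0]],[[0,0,0.002],[0,0,0]],[[0,0,0.003],[0,0,0]],[[0,0,0.003],[0,0,0]]]' |sed -n '2p;4p'
python3 -m jog '[[[0,0,0.001],[0,0,0]],[[0,0,0.0015],[0,0,0]],[[0,0,0.0015],[0,0,0]]]' |sed -n '2p;4p'
```

```text
tool_pos: [0.3778, -0.3216, 0.1253]
contact_force: [0.4, -0.4, -4.2]
tool_pos: [0.3781, -0.3222, 0.125]
contact_force: [-1.1, -0.1, 2.5]
```

```bash

python3 -m jog '[[[0,0,0],[0,0,0]],[[0,0,0],[0,0,0]],[[0,0,0],[0,0,0]],[[0,0,0],[0,0,0]]]' 0.6 20 |sed -n '2p;4p;5p'
python3 -m jog '[[[0,0,0.003],[0,0,0]],[[0,0,0.006],[0,0,0]],[[0,0,0.009],[0,0,0]],[[0,0,0.009],[0,0,0]]]' |sed -n '2p;4p;5p'
```

```text
tool_pos: [0.3779, -0.3217, 0.124]
contact_force: [-0.7, 0.3, -0.0]
opening: 0.0513
tool_pos: [0.3775, -0.3213, 0.1142]
contact_force: [-0.6, -0.5, -0.6]
opening: 0.0509
```

```bash

python3 -m jog '[[[0,0,0.002],[0,0,0]],[[0,0,0.004],[0,0,0]],[[0,0,0.006],[0,0,0]],[[0,0,0.0065],[0,0,0]],[[0,0,0.0065],[0,0,0]]]' |sed -n '2p;4p;5p'
python3 -m jog '[[[0,0,0],[0,0,0]],[[0,0,0],[0,0,0]],[[0,0,0],[0,0,0]],[[0,0,0],[0,0,0]]]' 0.2 60
python3 -m jog '[[[0,0,-0.004],[0,0,0]],[[0,0,-0.015],[0,0,0]],[[0,0,-0.035],[0,0,0]],[[0,0,-0.06],[0,0,0]],[[0,0,-0.075],[0,0,0]]]'
```

```text
tool_pos: [0.3778, -0.3216, 0.1083]
contact_force: [-0.6, -0.2, -0.5]
opening: 0.0513
t: 42.3
tool_pos: [0.3777, -0.3218, 0.1088]
tool_rot: [-2.223, -2.219, 0.001]
contact_force: [-2.9, -0.2, 2.5]
opening: 0.0293
grip_force: 57.8
t: 42.8
tool_pos: [0.3786, -0.3221, 0.1857]
tool_rot: [2.221, 2.217, 0.001]
contact_force: [0.2, -0.1, -3.0]
opening: 0.0296
grip_force: 58.1
```

```bash
cat > inhand.py <<'E'
import sys
from h import *
dz=float(sys.argv[1])
o=ctrl.get_obs();d=optics.get_image('wrist');z=o['tool_pos'][2]+dz
p=proj(d,o,(*o['tool_pos'][:2],z));print('tool',o['tool_pos'].round(4),'pred',p.round(1))
g=cv2.cvtColor(d['image'],cv2.COLOR_BGR2HSV);m=((g[...,2]>170)&(g[...,1]<90)).astype(np.uint8)
x,y=p.astype(int);w=np.zeros_like(m);w[y-60:y+60,x-38:x+38]=m[y-60:y+60,x-38:x+38]
for c,s in blobs(w,300): print(c,s,(wplane(d,o,c,z)-o['tool_pos']).round(4))
E
python3 inhand.py .0372
```

```text
tool [ 0.3786 -0.3221  0.1857] pred [320.1 300.9]
[322.3 291.8] [ 282  240   76  105 6913] [0.0009 0.0044 0.0372]
```

```bash
python3 - <<'E'
from h import *
o=ctrl.get_obs();d=optics.get_image('wrist');z=o['tool_pos'][2]+.0372
p=proj(d,o,(*o['tool_pos'][:2],z));e=proj(d,o,(o['tool_pos'][0]+.016,o['tool_pos'][1],z));f=proj(d,o,(o['tool_pos'][0],o['tool_pos'][1]+.016,z));print(p,e-p,f-p)
x0,y0=(p-80).astype(int);g=cv2.cvtColor(d['image'],6)[y0:y0+160,x0:x0+160]
c=cv2.HoughCircles(cv2.medianBlur(g,3),cv2.HOUGH_GRADIENT,1,10,param1=60,param2=12,minRadius=26,maxRadius=46)
for q in c[0][:5]: print(q+[x0,y0,0],(wplane(d,o,q[:2]+[x0,y0],z)-o['tool_pos']).round(4))
cv2.imwrite('pics/w11.png',cv2.resize(d['image'][200:400,180:460],None,fx=2.8,fy=2.8))
E
```

```text
[320.31226671 301.06731749] [39.02633209 -0.59357346] [ -0.19969805 -34.14877632]
[326.5        280.5         45.40000153] [0.0025 0.0099 0.0372]
[323.5        263.5         42.09999847] [0.0013 0.0175 0.0372]
[331.5        269.5         33.29999924] [0.0044 0.0148 0.0372]
[315.5        271.5         30.89999962] [-0.0018  0.014   0.0372]
[321.5        303.5         41.90000153] [ 0.0005 -0.0012  0.0372]
```

View pics/w11.png

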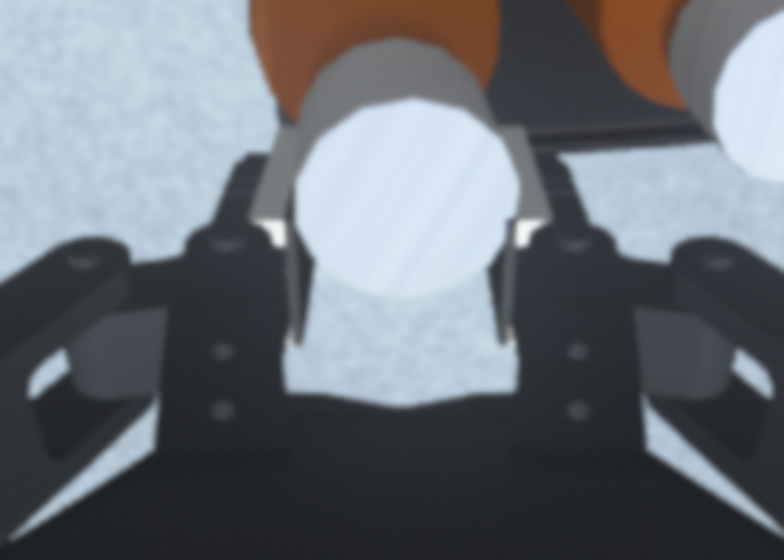

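The stopper top's ellipse centre is at about (326,270), against (320,301) predicted. The blocked grasp has left the globe about 13 mm off the pad centre in +y. I'll lower it, release, shift and regrip.

```bash

cat > inhand.py <<'E'
import sys
from h import *
dz,sy=float(sys.argv[1]),float(sys.argv[2])
o=ctrl.get_obs();d=optics.get_image('wrist');z=o['tool_pos'][2]+dz
p=proj(d,o,(o['tool_pos'][0],o['tool_pos'][1]+sy,z)).astype(int)
b=cv2.medianBlur(d['image'],5);m=np.zeros((402,642),np.uint8)
cv2.floodFill(b,m,tuple(map(int,p)),0,(5,)*3,(5,)*3,cv2.FLOODFILL_FIXED_RANGE*0|4|(1<<8))
m=m[1:-1,1:-1]
for c,s in blobs(m,100): print(p,c,s,(wplane(d,o,(s[0]+s[2]/2,s[1]+s[3]/2),z)-o['tool_pos']).round(4))
E
python3 inhand.py .0372 .012
python3 -m jog '[[[0,0,0.006],[0,0,0]],[[0,0,0.02],[0,0,0]],[[0,0,0.04],[0,0,0]],[[0,0,0.058],[0,0,0]],[[0,0,0.068],[0,0,0]]]' |sed -n '2p;4p'
python3 -m jog '[[[0,0,0],[0,0,0]],[[0,0,0],[0,0,0]]]' |sed -n '2p;4p'
```

```text
[320 275] [323.8 291.2] [ 283  237   81  106 6895] [0.0013 0.0054 0.0372]
tool_pos: [0.3761, -0.3196, 0.111]
contact_force: [-0.1, 0.7, -4.4]
tool_pos: [0.3777, -0.3215, 0.115]
contact_force: [-0.6, 0.1, -3.8]
```

```bash

python3 -m jog '[[[0,0,0.002],[0,0,0]],[[0,0,0.004],[0,0,0]],[[0,0,0.005],[0,0,0]],[[0,0,0.006],[0,0,0]],[[0,0,0.006],[0,0,0]]]' |sed -n '2p;4p'
python3 -m jog '[[[0,0,0.0005],[0,0,0]],[[0,0,0.001],[0,0,0]],[[0,0,0.001],[0,0,0]]]' |sed -n '2p;4p'
```

```text
tool_pos: [0.3778, -0.3216, 0.1095]
contact_force: [-0.0, 0.1, -3.8]
tool_pos: [0.378, -0.3219, 0.1089]
contact_force: [-0.3, 0.6, -2.5]
```

Now I'll press lightly, release, rise straight up, and measure the stopper from above.

```bash

python3 -m jog '[[[0,0,0.0005],[0,0,0]],[[0,0,0.001],[0,0,0]],[[0,0,0.001],[0,0,0]]]' |sed -n '2p;4p'
python3 -m jog '[[[0,0,0],[0,0,0]],[[0,0,0],[0,0,0]],[[0,0,0],[0,0,0]],[[0,0,0],[0,0,0]]]' 0.6 20 |sed -n '2p;4p;5p'
python3 -m jog '[[[0,0,-0.01],[0,0,0]],[[0,0,-0.035],[0,0,0]],[[0,0,-0.07],[0,0,0]],[[0,0,-0.1],[0,0,0]],[[0,0,-0.12],[0,0,0]]]' |sed -n '2p;4p'
python3 -m jog '[[[0,0,0],[0,0,0]],[[0,0,0],[0,0,0]],[[0,0,0],[0,0,0]]]' |sed -n '2p;4p'
python3 stop.py .378 -.310 .146; python3 stop.py .469 -.317 .170; python3 stop.py .555 -.3125 .216
```

```text
tool_pos: [0.3783, -0.3224, 0.1088]
contact_force: [-1.3, 0.1, 5.6]
tool_pos: [0.3778, -0.3215, 0.1072]
contact_force: [0.2, -0.7, -0.6]
opening: 0.0512
tool_pos: [0.3785, -0.3224, 0.2313]
contact_force: [0.4, -0.8, 0.9]
tool_pos: [0.3773, -0.321, 0.2257]
contact_force: [-1.4, -0.0, -0.4]
tool [ 0.3773 -0.321   0.2257] pred [322.3 199.6]
[310.7 198.3] [ 290  178   42   42 1368] [ 0.3694 -0.309   0.146 ]
tool [ 0.3772 -0.3209  0.2255] pred [449. 218.]
[447.3 227.4] [ 410  190   76   66 3365] [ 0.4686 -0.3242  0.17  ]
tool [ 0.3772 -0.321   0.2256] pred [576.6 230.5]
[581.4 233.6] [ 538  192   76   76 4480] [ 0.5616 -0.3151  0.216 ]
```

```bash

python3 -m jog '[[[0.008,-0.005,0.008],[0,0,0]],[[0.012,-0.008,0.02],[0,0,0]],[[0.012,-0.008,0.03],[0,0,0]],[[0.012,-0.008,0.03],[0,0,0]],[[0.012,-0.008,0.03],[0,0,0]]]' 0.65 |sed -n '2p;4p'
python3 stop.py .3694 -.309 .146
```

```text
tool_pos: [0.3696, -0.3094, 0.1969]
contact_force: [0.2, 0.2, -0.7]
tool [ 0.3696 -0.3094  0.1969] pred [320.6 226. ]
[284.7 231.6] [282 187   9  76 441] [ 0.3451 -0.3131  0.146 ]
[320.5 225.8] [ 297  204   47   45 1658] [ 0.3693 -0.3089  0.146 ]
```

Centred to within 1 mm. I'll descend with the partial opening and grip.

```bash

python3 -m jog '[[[0,0,0.012],[0,0,0]],[[0,0,0.035],[0,0,0]],[[0,0,0.06],[0,0,0]],[[0,0,0.075],[0,0,0]],[[0,0,0.08],[0,0,0]]]' |sed -n '2p;4p;5p'
python3 -m jog '[[[0,0,0.005],[0,0,0]],[[0,0,0.009],[0,0,0]],[[0,0,0.009],[0,0,0]],[[0,0,0.009],[0,0,0]]]' |sed -n '2p;4p;5p'
```

```text
tool_pos: [0.369, -0.3087, 0.1151]
contact_force: [-0.8, -0.2, 0.7]
opening: 0.055
tool_pos: [0.3702, -0.3101, 0.1093]
contact_force: [-0.9, 0.4, -0.2]
opening: 0.0553
```

```bash

python3 -m jog '[[[0,0,0],[0,0,0]],[[0,0,0],[0,0,0]],[[0,0,0],[0,0,0]],[[0,0,0],[0,0,0]]]' 0.2 60
python3 -m jog '[[[0,0,-0.004],[0,0,0]],[[0,0,-0.015],[0,0,0]],[[0,0,-0.035],[0,0,0]],[[0,0,-0.06],[0,0,0]],[[0,0,-0.075],[0,0,0]]]'
```

```text
t: 47.95
tool_pos: [0.3699, -0.3101, 0.1093]
tool_rot: [2.223, 2.219, -0.001]
contact_force: [-1.3, 0.5, 5.3]
opening: 0.0304
grip_force: 59.4
t: 48.45
tool_pos: [0.3703, -0.3099, 0.1854]
tool_rot: [2.222, 2.218, 0.0]
contact_force: [0.4, 0.3, -3.5]
opening: 0.0303
grip_force: 59.9
```

```bash

python3 -m jog '[[[0.01,0,0],[0,0,0]],[[0.03,0.002,0],[0,0,0]],[[0.055,0.008,0],[0,0,0]],[[0.08,0.018,0],[0,0,0]],[[0.105,0.03,0],[0,0,0]]]' |head -2
python3 -m jog '[[[0.025,0.02,0],[0,0,0]],[[0.05,0.045,0],[0,0,0]],[[0.075,0.072,0],[0,0,0]],[[0.1,0.1,0],[0,0,0]],[[0.12,0.125,0],[0,0,0]]]' |head -2
python3 -m jog '[[[0.02,0.018,0],[0,0,0]],[[0.035,0.028,0],[0,0,0]],[[0.044,0.032,0],[0,0,0]],[[0.047,0.032,0],[0,0,0]],[[0.047,0.032,0],[0,0,0]]]' |head -2
python3 -m jog '[[[0,0,0.006],[0,0,0]],[[0,0,0.02],[0,0,0]],[[0,0,0.038],[0,0,0]],[[0,0,0.05],[0,0,0]],[[0,0,0.053],[0,0,0]]]' |head -2
python3 -m jog '[[[0,0,0],[0,0,0]],[[0,0,0],[0,0,0]],[[0,0,0],[0,0,0]]]' |sed -n '2p;4p'
```

```text
t: 48.95
tool_pos: [0.3993, -0.2026, 0.1817]
t: 49.45
tool_pos: [0.5252, -0.0824, 0.1817]
t: 49.95
tool_pos: [0.5565, -0.0378, 0.1827]
t: 50.45
tool_pos: [0.5555, -0.0381, 0.1274]
tool_pos: [0.5582, -0.0382, 0.1316]
contact_force: [0.3, 0.3, -4.2]
```

```bash

python3 -m jog '[[[0.0007,-0.0007,0.002],[0,0,0]],[[0.0007,-0.0007,0.004],[0,0,0]],[[0.0007,-0.0007,0.0055],[0,0,0]],[[0.0007,-0.0007,0.0065],[0,0,0]],[[0.0007,-0.0007,0.0075],[0,0,0]]]' |sed -n '2p;4p'
python3 -m jog '[[[0,0,0.0005],[0,0,0]],[[0,0,0.001],[0,0,0]],[[0,0,0.001],[0,0,0]]]' |sed -n '2p;4p'
```

```text
tool_pos: [0.5568, -0.0373, 0.1234]
contact_force: [-1.9, 0.1, 1.7]
tool_pos: [0.557, -0.0375, 0.1234]
contact_force: [-3.4, 0.5, 5.6]
```

```bash

python3 -m jog '[[[0,0,0],[0,0,0]],[[0,0,0],[0,0,0]],[[0,0,0],[0,0,0]],[[0,0,0],[0,0,0]]]' 0.6 20 |sed -n '2p;4p;5p'
python3 -m jog '[[[0,0,-0.01],[0,0,0]],[[0,0,-0.035],[0,0,0]],[[0,0,-0.07],[0,0,0]],[[0,0,-0.105],[0,0,0]],[[0,0,-0.135],[0,0,0]]]' |head -2
python3 -m jog '[[[-0.015,-0.005,0],[0,0,0]],[[-0.04,-0.013,0],[0,0,0]],[[-0.075,-0.024,0],[0,0,0]],[[-0.11,-0.035,0],[0,0,0]],[[-0.145,-0.046,0],[0,0,0]]]' 0.7|head -2
python3 -m jog '[[[-0.035,-0.011,0],[0,0,0]],[[-0.07,-0.022,0],[0,0,0]],[[-0.105,-0.033,0],[0,0,0]],[[-0.125,-0.039,0],[0,0,0]],[[-0.1345,-0.042,0],[0,0,0]]]' |head -2
python3 -m jog '[[[0,0,0],[0,0,0]],[[0,0,0],[0,0,0]],[[0,0,0],[0,0,0]]]' |head -3
python3 stop.py .469 -.317 .170; python3 stop.py .555 -.3125 .216; python3 stop.py .5565 -.037 .16
python3 - <<'E'
from h import *
T=optics.get_image('top');g=cv2.cvtColor(T['image'],cv2.COLOR_BGR2HSV)
w=g[155:175,366:390];m=((w[...,0]>95)&(w[...,1]<75)&(w[...,2]>120)).astype(np.uint8)
for c,s in blobs(m,20): print(c+[366,155],s,plane(T,c+[366,155],.16))
E
```

```text
tool_pos: [0.5568, -0.0373, 0.122]
contact_force: [-0.1, 0.6, 0.5]
opening: 0.0511
t: 52.45
tool_pos: [0.5571, -0.0374, 0.26]
t: 52.95
tool_pos: [0.5094, -0.1836, 0.2567]
t: 53.45
tool_pos: [0.4669, -0.3184, 0.2565]
t: 53.75
tool_pos: [0.4685, -0.3156, 0.2569]
tool_rot: [-2.222, -2.221, -0.0]
tool [ 0.4685 -0.3156  0.2569] pred [321.8 212.2]
[320.3 220.9] [ 283  186   76   64 3028] [ 0.4678 -0.3242  0.17  ]
tool [ 0.4686 -0.3156  0.257 ] pred [449.3 226. ]
[454.7 230. ] [ 411  188   76   76 4587] [ 0.5595 -0.3155  0.216 ]
tool [ 0.4686 -0.3157  0.2571] pred [420.3 -94.4]
[442.8 279.2] [420 268  38  29 761] [ 0.5828 -0.3869  0.16  ]
[385.4 318.8] [382 289  11  55 345] [ 0.5307 -0.4293  0.16  ]
[378.1 164.4] [ 7  5 11 10 89] [ 0.55544343 -0.03628107  0.16      ]
```

```bash
cat > circ.py <<'E'
import sys
from h import *
X,Y,z,r=map(float,sys.argv[1:5])
o=ctrl.get_obs();d=optics.get_image('wrist')
p=proj(d,o,(X,Y,z));rp=np.linalg.norm(proj(d,o,(X+r,Y,z))-p)
x0,y0=(p-2*rp).astype(int);n=int(4*rp);c=d['image'][max(y0,0):y0+n,x0:x0+n];g=cv2.medianBlur(cv2.cvtColor(c,6),3)
h=cv2.HoughCircles(g,cv2.HOUGH_GRADIENT,1,5,param1=50,param2=10,minRadius=int(rp*.85),maxRadius=int(rp*1.15))
print('pred',p.round(1),'r',rp.round(1),'hsv',cv2.cvtColor(d['image'],40)[int(p[1]),int(p[0])])
for q in h[0][:3]: print(q+[x0,max(y0,0),0],wplane(d,o,q[:2]+[x0,max(y0,0)],z).round(4))
E
python3 circ.py .469 -.317 .170 .021; python3 circ.py .555 -.3125 .216 .016
python3 - <<'E'
from h import *
im=cv2.imread('pics/s0.17.png');g=cv2.cvtColor(im,40)
for x in range(270,376,5): print(x,g[212,x],end=' ')
print()
for y in range(150,280,6): print(y,g[y,321],end=' ')
E
```

```text
pred [321.8 211.8] r 26.8 hsv [106  30 245]
[320.5 211.5  25. ] [ 0.468  -0.3168  0.17  ]
[318.5        190.5         29.29999924] [ 0.4665 -0.2999  0.17  ]
[318.5        202.5         23.89999962] [ 0.4665 -0.3095  0.17  ]
pred [449.6 225.3] r 20.6 hsv [104  36 239]
[447.5        225.5         20.20000076] [ 0.5535 -0.3126  0.216 ]
[451.5        221.5         18.79999924] [ 0.5561 -0.3098  0.216 ]
[436.5        214.5         22.39999962] [ 0.5444 -0.3048  0.216 ]
270 [108  41  62] 275 [109  44  64] 280 [108  48  64] 285 [108  46  66] 290 [108  46  67] 295 [105  33 240] 300 [106  32 242] 305 [106  30 243] 310 [105  35 242] 315 [106  30 244] 320 [106  29 246] 325 [106  30 244] 330 [106  31 243] 335 [107  28 245] 340 [106  29 244] 345 [107  41 214] 350 [108  46  67] 355 [109  42  66] 360 [109  43  65] 365 [108  40  64] 370 [111  40  64] 375 [108  39  65] 
150 [168  21  60] 156 [ 10 144  92] 162 [ 11 162 121] 168 [ 11 174 142] 174 [ 11 171 143] 180 [120   4 114] 186 [108  29 157] 192 [106  28 246] 198 [105  29 246] 204 [106  28 245] 210 [107  28 245] 216 [106  30 244] 222 [106  30 244] 228 [106  30 243] 234 [105  34 243] 240 [103  40 217] 246 [104  40 215] 252 [104  40 217] 258 [103  40 219] 264 [103  37 221] 270 [103  37 221] 276 [105  39 215]
```

```bash

python3 -m jog '[[[-0.0012,0,0.012],[0,0,0]],[[-0.0012,0,0.035],[0,0,0]],[[-0.0012,0,0.06],[0,0,0]],[[-0.0012,0,0.078],[0,0,0]],[[-0.0012,0,0.085],[0,0,0]]]' 0.68 |sed -n '2p;4p;5p'
python3 -m jog '[[[0,0,0.01],[0,0,0]],[[0,0,0.018],[0,0,0]],[[0,0,0.025],[0,0,0]],[[0,0,0.029],[0,0,0]],[[0,0,0.031],[0,0,0]]]' |sed -n '2p;4p;5p'
```

```text
tool_pos: [0.4668, -0.3167, 0.1684]
contact_force: [0.1, 0.9, -0.1]
opening: 0.0578
tool_pos: [0.4682, -0.3179, 0.1408]
contact_force: [-0.1, -0.6, 0.4]
opening: 0.0582
```

```bash

python3 -m jog '[[[0,0,0.003],[0,0,0]],[[0,0,0.006],[0,0,0]],[[0,0,0.008],[0,0,0]],[[0,0,0.0085],[0,0,0]],[[0,0,0.0085],[0,0,0]]]' |sed -n '2p;4p;5p'
python3 -m jog '[[[0,0,0],[0,0,0]],[[0,0,0],[0,0,0]],[[0,0,0],[0,0,0]],[[0,0,0],[0,0,0]]]' 0.3 60
python3 -m jog '[[[0,0,-0.004],[0,0,0]],[[0,0,-0.02],[0,0,0]],[[0,0,-0.05],[0,0,0]],[[0,0,-0.08],[0,0,0]],[[0,0,-0.11],[0,0,0]]]'
```

```text
tool_pos: [0.4682, -0.3178, 0.1325]
contact_force: [-0.8, -0.2, -0.7]
opening: 0.058
t: 55.95
tool_pos: [0.4681, -0.3181, 0.133]
tool_rot: [2.224, 2.219, -0.001]
contact_force: [-2.1, -0.3, 4.5]
opening: 0.0407
grip_force: 61.3
t: 56.45
tool_pos: [0.468, -0.3174, 0.2435]
tool_rot: [-2.223, -2.219, -0.001]
contact_force: [0.1, -0.4, -4.5]
opening: 0.0411
grip_force: 61.9
```

```bash

python3 -m jog '[[[0,0,-0.025],[0,0,0]],[[0,0,-0.05],[0,0,0]],[[0,0,-0.065],[0,0,0]],[[0,0,-0.07],[0,0,0]],[[0,0,-0.07],[0,0,0]]]' |head -2
python3 -m jog '[[[0.007,0.002,0],[0,0,0]],[[0.025,0.008,0],[0,0,0]],[[0.05,0.017,0],[0,0,0]],[[0.078,0.026,0],[0,0,0]],[[0.106,0.036,0],[0,0,0]]]' |head -2
python3 -m jog '[[[0.029,0.01,0],[0,0,0]],[[0.058,0.02,0],[0,0,0]],[[0.087,0.029,0],[0,0,0]],[[0.116,0.039,0],[0,0,0]],[[0.145,0.049,0],[0,0,0]]]' |head -2
python3 -m jog '[[[0.029,0.01,0],[0,0,0]],[[0.057,0.019,0],[0,0,0]],[[0.08,0.027,0],[0,0,0]],[[0.096,0.033,0],[0,0,0]],[[0.1025,0.035,0],[0,0,0]]]' |head -2
python3 -m jog '[[[0,0,0],[0,0,0]],[[0,0,0.01],[0,0,0]],[[0,0,0.04],[0,0,0]],[[0,0,0.08],[0,0,0]],[[0,0,0.115],[0,0,0]]]' |head -2
python3 -m jog '[[[0,0,0.025],[0,0,0]],[[0,0,0.037],[0,0,0]],[[0,0,0.042],[0,0,0]],[[0,0,0.042],[0,0,0]],[[0,0,0.042],[0,0,0]]]' |sed -n '2p;4p'
```

```text
t: 56.95
tool_pos: [0.4682, -0.3178, 0.3127]
t: 57.45
tool_pos: [0.504, -0.2101, 0.3103]
t: 57.95
tool_pos: [0.5531, -0.065, 0.3103]
t: 58.45
tool_pos: [0.5886, 0.037, 0.3109]
t: 58.95
tool_pos: [0.5881, 0.0341, 0.1953]
tool_pos: [0.5901, 0.0351, 0.1576]
contact_force: [0.0, -0.2, -4.9]
```

```bash

python3 -m jog '[[[0.0005,-0.001,0.003],[0,0,0]],[[0.001,-0.002,0.0055],[0,0,0]],[[0.001,-0.002,0.0075],[0,0,0]],[[0.001,-0.002,0.009],[0,0,0]],[[0.001,-0.002,0.0095],[0,0,0]]]' |sed -n '2p;4p'
python3 -m jog '[[[0,0,0.0005],[0,0,0]],[[0,0,0.001],[0,0,0]],[[0,0,0.001],[0,0,0]]]' |sed -n '2p;4p'
```

```text
tool_pos: [0.587, 0.0365, 0.147]
contact_force: [-2.3, -0.2, 2.7]
tool_pos: [0.5872, 0.0364, 0.147]
contact_force: [-5.4, 0.4, 6.0]
```

```bash

python3 -m jog '[[[0,0,0],[0,0,0]],[[0,0,0],[0,0,0]],[[0,0,0],[0,0,0]],[[0,0,0],[0,0,0]]]' 0.72 20 |sed -n '2p;4p;5p'
python3 -m jog '[[[0,0,-0.01],[0,0,0]],[[0,0,-0.035],[0,0,0]],[[0,0,-0.075],[0,0,0]],[[0,0,-0.115],[0,0,0]],[[0,0,-0.15],[0,0,0]]]' |head -2
python3 -m jog '[[[-0.02,-0.002,0],[0,0,0]],[[-0.055,-0.005,0],[0,0,0]],[[-0.095,-0.009,0],[0,0,0]],[[-0.135,-0.012,0],[0,0,0]],[[-0.175,-0.016,0],[0,0,0]]]' 1 |head -2
python3 -m jog '[[[-0.04,-0.004,0],[0,0,0]],[[-0.08,-0.008,0],[0,0,0]],[[-0.12,-0.012,0],[0,0,0]],[[-0.155,-0.015,0],[0,0,0]],[[-0.174,-0.0165,0],[0,0,0]]]' |head -2
python3 -m jog '[[[0,0,0],[0,0,0]],[[0,0,0],[0,0,0]],[[0,0,0],[0,0,0]]]' |head -3
python3 - <<'E'
from h import *
o=ctrl.get_obs();d=optics.get_image('wrist');print(o['tool_pos'],proj(d,o,(.5545,-.3125,.216)))
m=cv2.cvtColor(d['image'],40)[...,2]>231;m[:170]=0;m[260:]=0
for c,s in blobs(m,300): print(c,s,wplane(d,o,c,.216).round(4))
T=optics.get_image('top');g=cv2.cvtColor(T['image'],cv2.COLOR_BGR2HSV)
for n,(x0,x1,y0,y1),z in(('globe',(366,390,155,175),.16),('broad',(340,366,140,163),.184)):
    w=g[y0:y1,x0:x1];m=((w[...,0]>95)&(w[...,1]<75)&(w[...,2]>120)).astype(np.uint8)
    for c,s in blobs(m,20): print(n,c+[x0,y0],s,plane(T,c+[x0,y0],z))
t0=cv2.imread('pics/top0.png');g=cv2.cvtColor(t0,40)
for n,(x0,x1,y0,y1),z in(('globe0',(366,390,155,175),.16),('broad0',(340,366,140,163),.184)):
    w=g[y0:y1,x0:x1];m=((w[...,0]>95)&(w[...,1]<75)&(w[...,2]>120)).astype(np.uint8)
    for c,s in blobs(m,20): print(n,c+[x0,y0],s,plane(T,c+[x0,y0],z))
E
```

```text
tool_pos: [0.5871, 0.0364, 0.145]
contact_force: [0.0, -0.3, -0.1]
opening: 0.0611
t: 61.15
tool_pos: [0.5871, 0.0364, 0.2982]
t: 61.65
tool_pos: [0.5704, -0.14, 0.296]
t: 62.15
tool_pos: [0.5531, -0.3151, 0.2956]
t: 62.45
tool_pos: [0.5541, -0.3111, 0.2953]
tool_rot: [-2.222, -2.221, -0.001]
[ 0.55407372 -0.31113028  0.29526048] [321.66718275 215.26683368]
[485.8 177.9] [473 170  27  19 402] [ 0.687  -0.2816  0.216 ]
[576.9 177.4] [558 170  38  17 580] [ 0.7973 -0.277   0.216 ]
[568.  222.7] [ 542  187   51   73 2503] [ 0.7962 -0.3225  0.216 ]
globe [378.1 164.4] [ 7  5 11 10 90] [ 0.55544343 -0.03628107  0.16      ]
broad [353.  151.7] [  6   5  15  14 163] [0.58575009 0.03752735 0.184     ]
globe0 [378.3 164.4] [ 7  5 11 10 92] [ 0.55545904 -0.03685477  0.16      ]
broad0 [353.3 151.7] [  6   5  15  14 168] [0.58577295 0.03667802 0.184     ]
```

```bash

python3 circ.py .5545 -.3125 .216 .016
python3 -m jog '[[[-0.0014,0,0.012],[0,0,0]],[[-0.0014,0,0.035],[0,0,0]],[[-0.0014,0,0.06],[0,0,0]],[[-0.0014,0,0.082],[0,0,0]],[[-0.0014,0,0.095],[0,0,0]]]' 0.8 |sed -n '2p;4p;5p'
python3 -m jog '[[[0,0,0.009],[0,0,0]],[[0,0,0.016],[0,0,0]],[[0,0,0.021],[0,0,0]],[[0,0,0.0225],[0,0,0]],[[0,0,0.0225],[0,0,0]]]' |sed -n '2p;4p;5p'
```

```text
pred [321.7 215.2] r 21.1 hsv [107  49 218]
[321.5        213.5         20.39999962] [ 0.5544 -0.3111  0.216 ]
[322.5        204.5         18.60000038] [ 0.5551 -0.304   0.216 ]
tool_pos: [0.5526, -0.3128, 0.1965]
contact_force: [0.6, -0.2, 0.0]
opening: 0.0683
tool_pos: [0.5539, -0.3141, 0.178]
contact_force: [-0.0, -0.2, -0.5]
opening: 0.0684
```

```bash

python3 -m jog '[[[0.0015,0.0005,0],[0,0,0]],[[0.0015,0.0005,0],[0,0,0]]]' |sed -n '2p;4p;5p'
python3 -m jog '[[[0,0,0],[0,0,0]],[[0,0,0],[0,0,0]],[[0,0,0],[0,0,0]],[[0,0,0],[0,0,0]],[[0,0,0],[0,0,0]]]' 0.2 60
python3 -m jog '[[[0,0,-0.004],[0,0,0]],[[0,0,-0.02],[0,0,0]],[[0,0,-0.045],[0,0,0]],[[0,0,-0.065],[0,0,0]],[[0,0,-0.075],[0,0,0]]]'
```

```text
tool_pos: [0.5545, -0.3125, 0.1783]
contact_force: [-0.3, 0.6, 0.4]
opening: 0.0686
t: 64.3
tool_pos: [0.5542, -0.3126, 0.1778]
tool_rot: [2.223, 2.219, -0.0]
contact_force: [-1.1, 0.7, 2.3]
opening: 0.0306
grip_force: 60.2
t: 64.8
tool_pos: [0.5549, -0.3128, 0.2555]
tool_rot: [2.221, 2.217, 0.001]
contact_force: [-0.9, -0.8, -4.5]
opening: 0.0309
grip_force: 60.1
```

```bash

python3 -m jog '[[[0.007,0.002,0],[0,0,0]],[[0.022,0.006,0],[0,0,0]],[[0.044,0.011,0],[0,0,0]],[[0.068,0.018,0],[0,0,0]],[[0.092,0.024,0],[0,0,0]]]' |head -2
python3 -m jog '[[[0.027,0.007,0],[0,0,0]],[[0.055,0.014,0],[0,0,0]],[[0.085,0.022,0],[0,0,0]],[[0.112,0.029,0],[0,0,0]],[[0.127,0.0335,0],[0,0,0]]]' |head -2
python3 -m jog '[[[0,0,0],[0,0,0]],[[0,0,0.008],[0,0,0]],[[0,0,0.028],[0,0,0]],[[0,0,0.044],[0,0,0]],[[0,0,0.053],[0,0,0]]]' |head -2
python3 -m jog '[[[0,0,0],[0,0,0]],[[0,0,0],[0,0,0]],[[0,0,0],[0,0,0]]]' |sed -n '2p;4p'
```

```text
t: 65.3
tool_pos: [0.5778, -0.2179, 0.2501]
t: 65.8
tool_pos: [0.6114, -0.0899, 0.2503]
t: 66.3
tool_pos: [0.6105, -0.0942, 0.1963]
tool_pos: [0.6128, -0.0939, 0.2008]
contact_force: [0.6, -0.3, -4.6]
```

```bash

python3 -m jog '[[[0,-0.0003,0.0025],[0,0,0]],[[0,-0.0003,0.0045],[0,0,0]],[[0,-0.0003,0.006],[0,0,0]],[[0,-0.0003,0.007],[0,0,0]],[[0,-0.0003,0.008],[0,0,0]]]' |sed -n '2p;4p'
python3 -m jog '[[[0,0,0.0005],[0,0,0]],[[0,0,0.001],[0,0,0]],[[0,0,0.001],[0,0,0]]]' |sed -n '2p;4p'
```

```text
tool_pos: [0.6119, -0.0935, 0.1919]
contact_force: [-1.6, 0.1, 0.1]
tool_pos: [0.6121, -0.0937, 0.1919]
contact_force: [-2.3, -0.2, 3.1]
```

```bash

python3 -m jog '[[[0,0,0],[0,0,0]],[[0,0,0],[0,0,0]],[[0,0,0],[0,0,0]],[[0,0,0],[0,0,0]]]' 0.6 20 |sed -n '2p;4p;5p'
python3 -m jog '[[[0,0,-0.01],[0,0,0]],[[0,0,-0.035],[0,0,0]],[[0,0,-0.07],[0,0,0]],[[0,0,-0.1],[0,0,0]],[[0,0,-0.12],[0,0,0]]]' |head -2
python3 -m jog '[[[-0.02,-0.01,0],[0,0,0]],[[-0.055,-0.02,0],[0,0,0]],[[-0.095,-0.03,0],[0,0,0]],[[-0.135,-0.04,0],[0,0,0]],[[-0.175,-0.05,0],[0,0,0]]]' |head -2
python3 -m jog '[[[-0.03,-0.01,0],[0,0,0]],[[-0.055,-0.015,0],[0,0,0]],[[-0.07,-0.02,0],[0,0,0]],[[-0.08,-0.02,0],[0,0,0]],[[-0.08,-0.02,0],[0,0,0]]]' |sed -n '1,4p'
python3 - <<'E'
from h import *
T=optics.get_image('top');S=optics.get_image('side')
for tag,fr,fs in(('start','pics/top0.png','pics/side0.png'),('now',None,None)):
    t=T['image'] if fr is None else cv2.imread(fr);s=S['image'] if fs is None else cv2.imread(fs)
    g=cv2.cvtColor(t,40)
    for n,(x0,x1,y0,y1),z in(('globe',(366,390,155,175),.16),('broad',(340,366,140,163),.184),('slim',(392,414,128,152),.23)):
        w=g[y0:y1,x0:x1];m=((w[...,0]>95)&(w[...,1]<75)&(w[...,2]>120))
        for c,q in blobs(m,20): print(tag,n,(c+[x0,y0]).round(1),q[2:],plane(T,c+[x0,y0],z).round(4))
    a=s[180:290,315:425].astype(int)
    if tag=='start': ref=a
    else: print('side diff in board region',(np.abs(a-ref).max(2)>40).sum(),'of',a.shape[0]*a.shape[1])
m=(T['image'].min(2)>200);m[:180]=0;m[225:]=0;m[:,:230]=0;m[:,280:]=0
for c,q in blobs(m,10): print('jar',c,q,plane(T,c,.112).round(4))
E
```

```text
tool_pos: [0.612, -0.0936, 0.1905]
contact_force: [-0.4, 0.1, -0.9]
opening: 0.0514
t: 68.3
tool_pos: [0.6126, -0.0937, 0.3147]
t: 68.8
tool_pos: [0.5611, -0.2699, 0.3116]
t: 69.3
tool_pos: [0.5414, -0.3489, 0.3106]
tool_rot: [2.224, 2.218, 0.0]
contact_force: [-0.8, 0.5, -0.0]
start globe [378.3 164.4] [11 10 92] [ 0.5555 -0.0369  0.16  ]
start broad [353.3 151.7] [ 15  14 168] [0.5858 0.0367 0.184 ]
start slim [406.4 138.7] [ 18  24 318] [ 0.6167 -0.1062  0.23  ]
now globe [378.1 164.4] [11 10 92] [ 0.5554 -0.0363  0.16  ]
now broad [353.1 151.7] [ 15  14 164] [0.5858 0.0372 0.184 ]
now slim [406.4 138.8] [ 18  24 318] [ 0.6164 -0.1062  0.23  ]
side diff in board region 5813 of 12100
jar [250.3 197.8] [242 189  18  18 239] [0.4536 0.3348 0.112 ]
```

```bash
python3 -c "
from station import job
print(job.finish_job())"
```

```text
the job is handed in; nothing more can be done
None
```

I handed the job in at about 70 s: the jar is on the middle of the riser and, by the top camera, the bottles are back within about 1 mm of where they stood, but while regripping the globe bottle on the tray the tool pressed at about 56 N. If that counts as the gripper's body (limit 40 N), the job may be failed.

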